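Set the dial cap and pour the beads into the gift carton

ROBOT

A 6-joint arm with a two-finger parallel gripper is mounted at the origin on a cart in front of the work surface, level with it; the furniture and walls round the work are solid. World frame = base frame: x ahead of the robot, y to its left, z up, the work surface at z = 0. Lengths are in m, angles in degrees, forces in N, time in s.
With the tool pointing down it reaches from about 0.35 to 0.875 m from the base axis. Payload 4.2 kg.
Tool frame: the origin (TCP) lies at the very end of the fingers, on their centre line; the grasp point (between the pads) lies 19 mm behind it; z points along the fingers, y is the direction in which the jaws open and shut (so a half turn about z gives the same grasp; the last joint's range is limited). The gripper opens to 87 mm and grips with 3 to 60 N. Pads are 19 mm wide; open, the fingers measure 117 mm over their backs; the gripper's body (75 mm by 190 mm) begins 51 mm behind the grasp point.
Start: joints at [84.832, 22.042, 0.453, 0, -68.411, -14.817], TCP at [0.214, 0.587, 0.223] pointing down, gripper open.
Joint ranges: [-179.83, 179.83], [-69.29, 118.12], [-61.27, 80.66], [-181.25, 117.63], [-171.15, -9.14], [-177.46, 177.46]. Speed limits (degrees/s): [159.86, 159.86, 180, 180, 180, 180].

INTERFACE

Orientations are given as a 3x3 rotation matrix whose columns are the frame's x, y, z axes.
In Python, from station import r, imaging gives the robot as it stands. The module is installed in compiled form; this text tells all that it offers.
- The arm moves only by the tool move_arm, never from a script. Its argument "motion" is one flat list of numbers, 7 for each row, row after row: the shift along the tool's x, y, z in units of 40 mm (1.0 is 40 mm), then the turn, a rotation vector about the tool's x, y, z in units of 5 degrees (1.0 is 5 degrees), then the gripper's target within -1 to 1 (shut at 1, half-way at 0, fully open at -1). In form: [dx, dy, dz, wx, wy, wz, gripper, dx, dy, dz, wx, wy, wz, gripper, ...]. A call has 1 to 20 rows; each row is the pose to reach, as a shift and turn from the pose measured when the call began, along the tool's axes at that moment; what a row does not reach only later rows make up. A row lasts 1/12 s, in which the tool goes at most 41.7 mm and 7.16 degrees, less where a joint would pass 70% of its speed; a pose out of reach is approached as far as the arm can. A call with a gripper value outside its range is refused whole. The fingers move at their own pace and stop on an object; the grip force is fixed at half the most. Time passes only in rows, so rows that repeat a pose let the fingers close. It gives the time, the measured TCP pose, the force and the opening at its end, in the units of the state.
- r.sense(): the state, without advancing time (a new reading comes with each control period).
- imaging.capture(name): name is "scene" or "top" or "wrist"; returns the picture (400x640x3 uint8, blue, green, red); there is no depth.
- imaging.camera_params(name): a dict with "intrinsics" (3x3 intrinsics, pixels), "world_from_camera" (4x4, takes a point from camera to world coordinates). Camera axes: x right, y down, z forward; pixel columns grow to the right and rows downward; lengths in m; the calibration is good to about 2 mm. A picture is of the moment at which its call begins: read the wrist's pose just before it. camera_params takes no time and is no camera call; for the wrist camera it gives the pose at the moment of the call.
- r.finish_job(): hands the job in, once; it reports no verdict.
The state is a dict: "time_s": time; "joints": joint angles; "joint_velocities": joint speeds; "effort": joint torques, N m; "tcp_pos": TCP position; "ee_rot": TCP orientation; "wrist_force": force on the tool from outside, world axes, zero at the start; "moment": the same for the moment, N m; "gripper_width": opening from 0.0 (shut) to 1.0 (fully open).
Only numpy, scipy, OpenCV 4.12 (cv2) and the standard library are available. Lean on these libraries where they do the work, as an engineer would, in place of code of your own. Each camera call takes 0.05 s, during which the arm holds its last target.

TASK

While the dispenser jug stands in its wooden caddy, turn the dial cap so that the middle-sized hole, the smallest one that the wooden beads fit through, lies over the outlet at the jug's slanted front. Lift the jug out by the bar on its cap, stand it upright on the cork mat and let go; then take it by its handle and tip it so that all three beads roll out into the cardboard carton. Stand the jug upright on the mat again, the dial still at the middle hole; do not tip it with the widest hole over the outlet, and do not disturb the stapler, the ribbon roll or the biscuit pack.

Things in the scene. Friction and masses are not known exactly. Their poses are not given: they have to be found in the camera images.
- jug: slim clear plastic dispenser jug, loose, about 0.4 kg with cap and beads, 115 mm high with cap and bar. Origin: on the dial's axis at the underside; z up, x towards the slanted front, where the outlet is. Tank 34 mm wide (y), inside 28; back upright at x = -44 mm; front leans out, from x = 14 mm at the foot to 44 at the top. White lid at z 78 to 81 mm, grey dial on it (100 mm diameter) at z 81 to 85 mm
- jug_handle (a point): centre of the grip of the jug's handle, at jug (-74, 0, 45) mm: an upright flat-sided white bar 58 mm high (jug z 16 to 74), 20 mm along jug x, 18 mm thick along jug y (pinch it along y), with a 20 mm gap to the jug's back. In the caddy two cheeks keep fingers off it
- jug_outlet (a point): where beads leave: jug (28.5, 0, 85) mm, on top of the dial; the middle hole is centred here when set (the lid's opening under it is 38 mm). Beads stay in while the jug tilts less than about 60 degrees; tipped front down by 95 to 105 degrees they roll out through a fitting hole; if they jam, rock back under 60 and tip again
- jug_foot (a point): centre of the underside of the jug's white foot plate, 70 mm (x) x 64 mm (y), at jug (-17, 0, 0) mm
- dial (a joint): angle of the dial, rad, growing anticlockwise from above. 0: 15 mm hole at the outlet; 2.094: middle, 29 mm hole; 4.189: widest, 36 mm hole (120 degrees apart, each reaching out to 43 mm from the axis). Starts 0.75 to 1.4 rad short of 2.094, outlet shut. Steady friction of about 0.06 N m, stays where it is left; stops at -0.35 and 4.5
- dial_bar (a point): top centre of the grip bar across the dial, on the dial's axis, 115 mm above the jug's underside and 34 mm above the dial's lower face (30 mm above its upper). Axes turn with the dial: x along the bar, towards the 15 mm hole, parallel to jug x at dial = 0. Bar 56 mm long (x), 12 mm thick (y), 30 mm high, flat sides; the jug may be lifted by it
- dial_mid_hole (a point): centre of the dial's middle (29 mm) hole on the dial's upper face, 28.5 mm from the axis
- caddy: low wooden caddy, fixed, 130 x 88 mm, rim 16 mm high, floor 5 mm thick; two upright cheeks 71 mm high flank the jug's handle with 3 mm play on each side and keep the jug from turning. Origin: centre of its underside; x as the jug's. The jug starts in it with its origin 31 mm along caddy x, 5 mm up
- mat: round cork mat, fixed, 150 mm diameter, 4 mm thick. Origin: centre of its underside
- carton: open cardboard carton, fixed, 130 mm (x) x 180 mm (y), walls 50 mm high and 4 mm thick, floor 4 mm. Origin: centre of its underside
- bead0: wooden ball of 22 mm diameter, 12 g, in the jug at the start. Origin: its centre
- bead1: another such ball
- bead2: another such ball
- stapler: desk stapler, 135 x 34 x 49 mm, bystander. Origin: centre of its underside, long along x
- ribbon_roll: small flat ribbon roll, 54 mm diameter, 14 mm high, bystander. Origin: centre of its underside
- biscuits: flat biscuit pack, 80 x 56 x 11 mm, bystander. Origin: centre of its underside
Mind the look-alikes: they are no part of the job. Leave any yellow look-alike of the caddy alone.

How it is judged (in metres and radians):
On the way, in this order (a step that is already met when the one before it is completed fails the run):
1. the dial's middle hole lies over the outlet while the jug stands in the caddy (value of joint dial between 1.844 and 2.344 rad and x of jug in the frame of caddy between 0.015 and 0.047 m and z of jug in the frame of caddy below 0.015 m and angle between jug's own z axis and vertical below 0.15 rad), for 0.2 s.
2. the jug stands upright on the mat, let go (horizontal distance between jug_foot and mat below 0.045 m and height (world z) of jug below 0.012 m and angle between jug's own z axis and vertical below 0.1 rad and contact force between the fingers and jug below 0.1 N and linear speed of jug below 0.02 m/s), for 0.2 s.
3. the jug is tipped over the carton, the middle hole at the outlet (angle between jug's own z axis and vertical above 1.2 rad and horizontal distance between jug_outlet and carton below 0.13 m and value of joint dial between 1.794 and 2.394 rad), for 0.1 s.
At the end, for the whole second after the job is handed in: All three beads lie inside the carton; the jug stands upright (within 0.1 rad) and at rest with its foot on the cork mat (its centre within 45 mm of the mat's centre); the dial is within 0.3 rad of 2.094, the middle hole (x of bead0 in the frame of carton between -0.061 and 0.061 m and y of bead0 in the frame of carton between -0.086 and 0.086 m and height (world z) of each of bead0, bead1, bead2 below 0.045 m and x of bead1 in the frame of carton between -0.061 and 0.061 m and y of bead1 in the frame of carton between -0.086 and 0.086 m and x of bead2 in the frame of carton between -0.061 and 0.061 m and y of bead2 in the frame of carton between -0.086 and 0.086 m and horizontal distance between jug_foot and mat below 0.045 m and height (world z) of jug below 0.012 m and angle between jug's own z axis and vertical below 0.1 rad and linear speed of jug below 0.02 m/s and value of joint dial between 1.794 and 2.394 rad); the robot touches nothing.
It fails at once if the jug is tipped with the widest hole over the outlet (angle between jug's own z axis and vertical above 1 rad and value of joint dial above 3.2 rad).
It fails at once if the stapler is moved by more than 20 mm (distance of stapler from where it was at the start of the episode above 0.02 m).
It fails at once if the ribbon roll is moved by more than 20 mm (distance of ribbon_roll from where it was at the start of the episode above 0.02 m).
It fails at once if the biscuit pack is moved by more than 20 mm (distance of biscuits from where it was at the start of the episode above 0.02 m).
It also fails if it takes over 61 s, if anything falls off the work surface, if the arm or the gripper's body presses on something with over 40 N, if the wrist force passes 120 N, or if a joint passes its speed limit or range.

## Working session

There is one attempt and no reset: what is moved stays moved. The work goes in short steps, Python scripts to look and compute and a tool call to move; the robot and the scene stay as the last step left them, time stands still between calls to the robot, and variables do not carry over. Pictures are saved under pics/ and viewed, and the job is handed in when it is done.

Besides the shell and the picture viewer there is one more tool, called after ">>>" as name(argument=value, ...), one argument or row to a line, values as JSON. move_arm: Moves the arm, as the interface text tells. Its arguments: {"type":"object","properties":{"motion":{"type":"array","items":{"type":"number"}}},"required":["motion"]}

```bash
mkdir -p pics; python3 - <<'E'
from station import r, imaging
import cv2
s=r.sense()
for k in s: print(k,s[k])
for n in ["scene","top","wrist"]:
    im=imaging.capture(n); cv2.imwrite(f"pics/{n}0.png",im)
    print(n,imaging.camera_params(n))
E
```

```text
time_s 0.0
joints [ 8.48320009e+01  2.20910158e+01  3.79334349e-01 -3.00938341e-02
 -6.84129542e+01 -1.48171578e+01]
joint_velocities [-0.00899295  0.09022509  0.07215043  0.03166782 -0.00574518  0.06779069]
effort [ 1.67654339e-04 -3.90667677e+01  1.87404066e+01  4.22009021e+00
  1.10116781e-02 -1.89596153e-04]
tcp_pos [0.21337369 0.58679111 0.22145104]
ee_rot [[ 9.39714978e-01 -3.41958031e-01 -6.82349736e-04]
 [-3.41958701e-01 -9.39712585e-01 -2.12241825e-03]
 [ 8.45653298e-05  2.22780364e-03 -9.99997515e-01]]
wrist_force [-1.20451881 -0.55324855  0.56822805]
moment [ 0.00826902 -0.02583605 -0.0321927 ]
gripper_width 1.0003020725252205
scene {'intrinsics': array([[445.8368792 ,   0.        , 321.24578197],
       [  0.        , 445.8368792 , 198.71100407],
       [  0.        ,   0.        ,   1.        ]]), 'world_from_camera': array([[ 0.70837712, -0.45315488,  0.54115848, -0.20474187],
       [-0.70572226, -0.46836649,  0.53159094, -0.79983131],
       [ 0.01256747, -0.75847445, -0.65158159,  0.97340658],
       [ 0.        ,  0.        ,  0.        ,  1.        ]])}
top {'intri
[... 364 characters left out ...]
.32822389e-03, -1.46977047e-01, -9.89139011e-01,
         1.21830304e+00],
       [ 0.00000000e+00,  0.00000000e+00,  0.00000000e+00,
         1.00000000e+00]])}
wrist {'intrinsics': array([[280.21442514,   0.        , 321.45491695],
       [  0.        , 280.21442514, 202.10538033],
       [  0.        ,   0.        ,   1.        ]]), 'world_from_camera': array([[-3.41815520e-01, -9.10018131e-01, -2.34582932e-01,
         2.76630744e-01],
       [-9.39766810e-01,  3.31181474e-01,  8.46000839e-02,
         5.64459832e-01],
       [ 7.01910998e-04,  2.49370876e-01, -9.68407803e-01,
         3.83650138e-01],
       [ 0.00000000e+00,  0.00000000e+00,  0.00000000e+00,
         1.00000000e+00]])}
```

View pics/scene0.png

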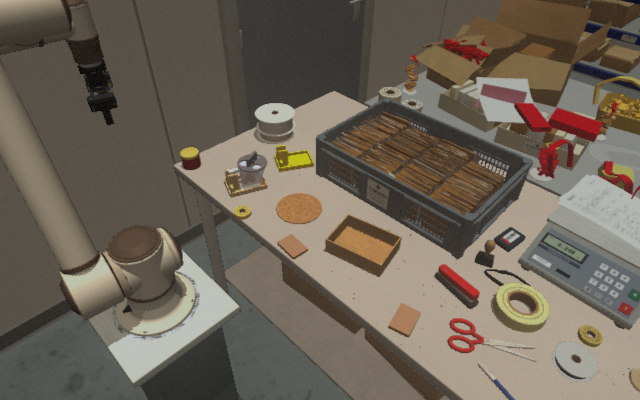

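View pics/top0.png

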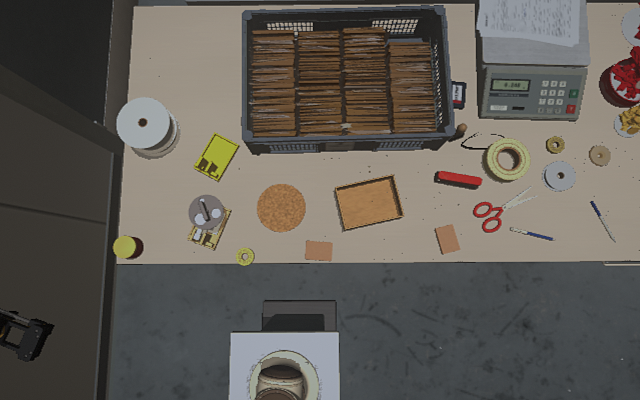

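View pics/wrist0.png

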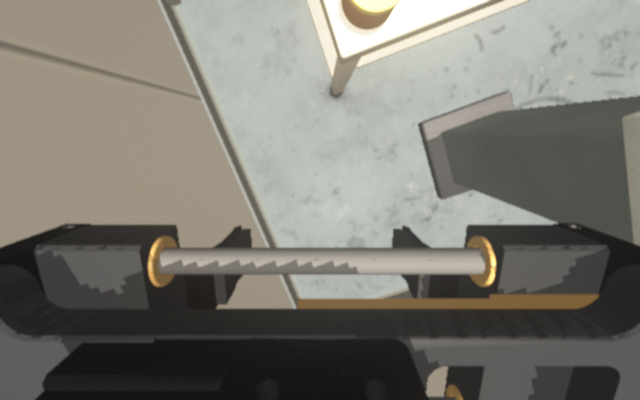

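The jug stands in the caddy near top px (210,220), the cork mat is at (281,208) and the carton at (368,203). The yellow caddy at (217,157) is the look-alike. I'll zoom in.

```bash
python3 - <<'E'
import cv2
a=cv2.imread("pics/top0.png")[140:275,100:280]; cv2.imwrite("pics/topz.png",cv2.resize(a,None,fx=4.4,fy=4.4,interpolation=cv2.INTER_CUBIC))
a=cv2.imread("pics/scene0.png")[130:230,170:290]; cv2.imwrite("pics/scenez.png",cv2.resize(a,None,fx=6,fy=6,interpolation=cv2.INTER_CUBIC))
a=cv2.imread("pics/top0.png")[140:275,230:480]; cv2.imwrite("pics/topz2.png",cv2.resize(a,None,fx=3.2,fy=3.2,interpolation=cv2.INTER_CUBIC))
E
```

```text
(no output)
```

View pics/topz.png

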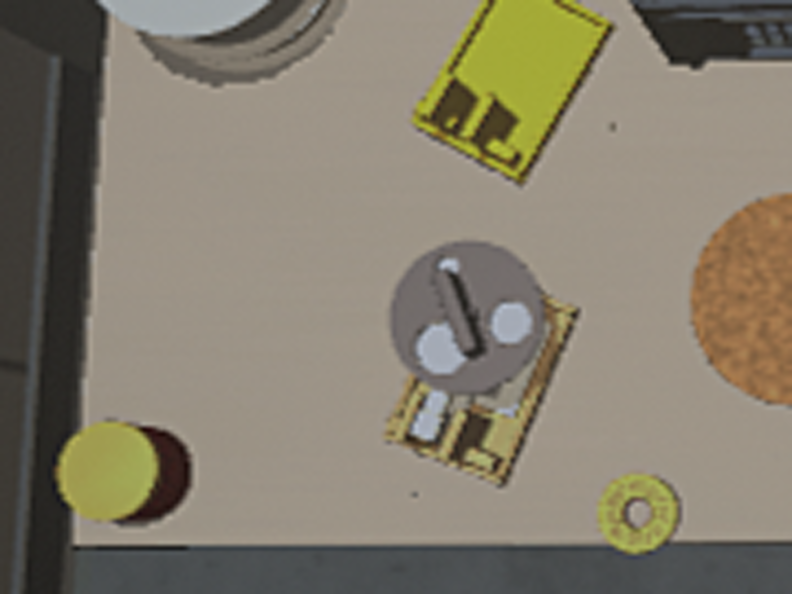

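View pics/scenez.png

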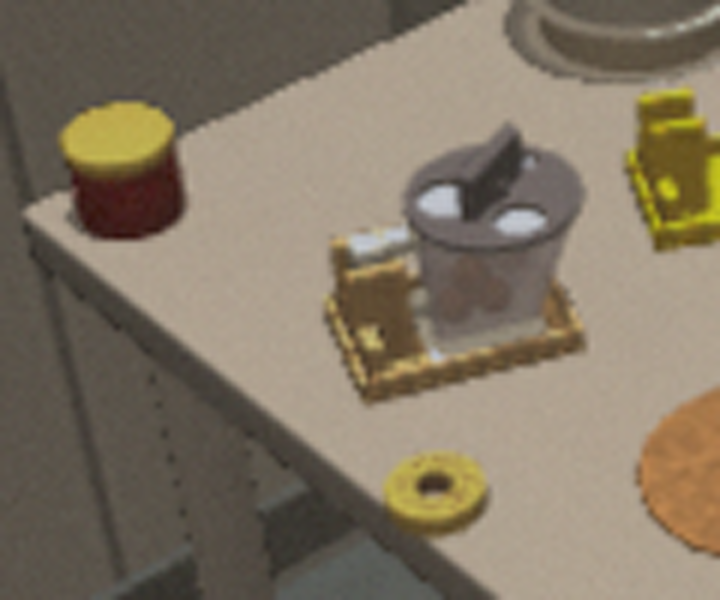

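View pics/topz2.png

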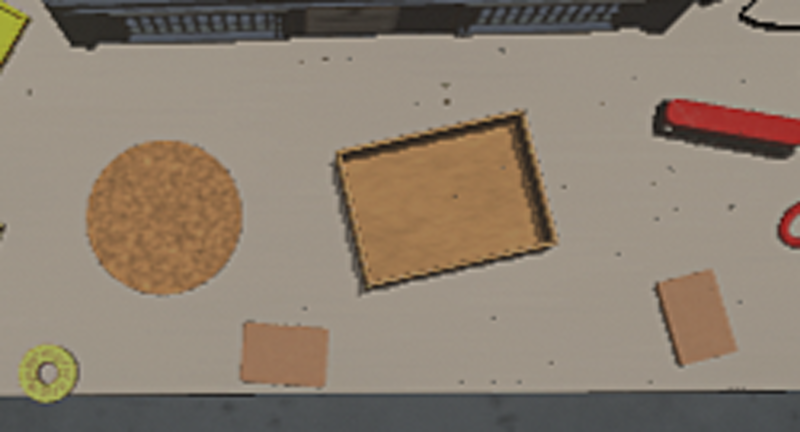

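```bash
cat > h.py <<'E'
import numpy as np, cv2
from station import r, imaging
def ray(name,px,z,P=None):
    P=P or imaging.camera_params(name); K=P["intrinsics"];T=P["world_from_camera"]
    d=T[:3,:3]@np.linalg.inv(K)@np.array([px[0],px[1],1.]); o=T[:3,3]
    return o+d*(z-o[2])/d[2]
def proj(name,X,P=None):
    P=P or imaging.camera_params(name); T=np.linalg.inv(P["world_from_camera"])
    q=P["intrinsics"]@(T[:3,:3]@np.asarray(X)+T[:3,3]); return q[:2]/q[2]
E
python3 - <<'E'
from h import *
im=cv2.imread("pics/top0.png"); hsv=cv2.cvtColor(im,cv2.COLOR_BGR2HSV)
# cork
def px(z): return (z[0]/4.4+100, z[1]/4.4+140)   # zoomed->orig approx
def R(p,z): return np.round(ray("top",px(p),z),4)
m=cv2.inRange(hsv,(5,90,90),(20,255,255)); 
n,l,s,c=cv2.connectedComponentsWithStats(m)
for i in range(1,n):
    if s[i,4]>200:
        pts=np.argwhere(l==i)[:,::-1].astype(np.float32)
        print(s[i],ray("top",c[i],.004),cv2.minAreaRect(pts))
print("caddy corners",R((578,310),.016),R((503,485),.016),R((388,437),.016))
print("dial holes small,mid,wide",R((449,265),.09),R((511,322),.09),R((438,347),.09))
print("bar ends",R((447,272),.12),R((474,353),.12))
print("handle top",R((432,415),.079))
# dial ellipse from grey mask
roi=im[180:240,180:240]
g=cv2.cvtColor(roi,cv2.COLOR_BGR2HSV); print(roi[25,30],g[25,40],g[12,20],g[30,25])
E
```

```text
[389  46  42  10 249] [ 1.03216073 -0.39303002  0.004     ] ((409.5, 50.5), (41.0, 9.0), 0.0)
[252  54  42  11 255] [1.00117799 0.02422364 0.004     ] ((272.5, 59.0), (10.0, 41.0), 90.0)
[390  63  41  15 256] [ 0.95826747 -0.38460238  0.004     ] ((409.9457092285156, 69.5431900024414), (14.022369384765625, 39.79020690917969), 88.40885925292969)
[252  67  43  21 432] [0.93914994 0.02728375 0.004     ] ((273.03765869140625, 77.56416320800781), (19.357030868530273, 41.77393341064453), 86.18592071533203)
[391  79  44  33 444] [ 0.87455587 -0.380619    0.004     ] ((410.2696228027344, 91.16413879394531), (32.27511978149414, 40.993865966796875), 76.32869720458984)
[254  97  41  14 315] [0.85143729 0.02380571 0.004     ] ((274.0, 103.5), (13.0, 40.0), 90.0)
[346 105  42  10 241] [ 0.83041235 -0.24973441  0.004     ] ((366.5, 109.5), (9.0, 41.0), 90.0)
[623 106  17  28 201] [ 0.79236047 -1.09978863  0.004     ] ((633.1956787109375, 119.84326934814453), (25.347532272338867, 16.74565887451172), 75.25643920898438)
[253 113  42  16 339] [0.79189804 0.01930147 0.004     ] ((273.5, 120.5), (15.0, 
[... 529 characters left out ...]
525878906), (46.66904067993164, 48.08325958251953), 45.0)
[436 225  24  29 470] [ 0.42102442 -0.49290091  0.004     ] ((447.0412902832031, 238.6376190185547), (26.914918899536133, 17.71978759765625), 73.3007583618164)
[305 241  27  20 472] [ 0.38843233 -0.103458    0.004     ] ((318.3716735839844, 250.42478942871094), (26.208486557006836, 18.093168258666992), 3.814074993133545)
caddy corners [0.5101 0.1586 0.016 ] [0.3908 0.2064 0.016 ] [0.4238 0.2857 0.016 ]
dial holes small,mid,wide [0.5303 0.2264 0.09  ] [0.4928 0.1851 0.09  ] [0.4769 0.2315 0.09  ]
bar ends [0.5211 0.2186 0.12  ] [0.4697 0.1998 0.12  ]
handle top [0.434  0.2371 0.079 ]
[108 109 116] [  8  18 116] [ 17  34 157] [17 36 49]
```

```bash
cat >> h.py <<'E'
from scipy.spatial.transform import Rotation as Ro
def down(yaw,tilt=0):
    """tool z down, tool x at world yaw (deg); tilt: then rotated about tool y by tilt deg (tool z leans towards +tool x if positive)"""
    R=Ro.from_euler('z',yaw,degrees=True)*Ro.from_euler('x',180,degrees=True)
    return (R*Ro.from_euler('y',tilt,degrees=True)).as_matrix()
def goto(p,R):
    s=r.sense(); R0=np.array(s["ee_rot"]); p0=np.array(s["tcp_pos"])
    d=R0.T@(np.asarray(p)-p0)/.04; w=Ro.from_matrix(R0.T@R).as_rotvec(degrees=True)/5
    print("row",np.round(d,3),np.round(w,3),"dist rows",np.linalg.norm(d)*40/41.7,"rot rows",np.linalg.norm(w)*5/7.16)
def st():
    s=r.sense(); R0=np.array(s["ee_rot"])
    print("t",round(s["time_s"],2),"p",np.round(s["tcp_pos"],4),"J",np.round(s["joints"],1),"F",np.round(s["wrist_force"],1),"w",round(s["gripper_width"],3),"yawx",round(np.degrees(np.arctan2(R0[1,0],R0[0,0])),2),"z",np.round(R0[:,2],3))
E
python3 - <<'E'
from h import *
st(); goto([.496,.212,.23],down(-160)); goto([.496,.212,.23],down(20)); print(down(0,30))
E
```

```text
t 0.15 p [0.2135 0.587  0.2217] J [ 84.8  22.1   0.4  -0.  -68.4 -14.8] F [ 0.8 -0.1  0. ] w 0.997 yawx -19.99 z [-0.    -0.002 -1.   ]
row [ 9.843  6.395 -0.195] [ 6.0000e-03 -2.4000e-02  2.8002e+01] dist rows 11.260672638907844 rot rows 19.554430012666696
row [ 9.843  6.395 -0.195] [ 1.900e-02  5.000e-03 -7.998e+00] dist rows 11.260672638907844 rot rows 5.58525182362971
[[ 8.66025404e-01  0.00000000e+00  5.00000000e-01]
 [ 6.12323400e-17 -1.00000000e+00 -1.06057524e-16]
 [ 5.00000000e-01  1.22464680e-16 -8.66025404e-01]]
```

>>> move_arm(
  motion=[9.84,6.4,-0.2,0,0,28,-1,9.84,6.4,-0.2,0,0,28,-1,9.84,6.4,-0.2,0,0,28,-1,9.84,6.4,-0.2,0,0,28,-1,9.84,6.4,-0.2,0,0,28,-1,9.84,6.4,-0.2,0,0,28,-1,9.84,6.4,-0.2,0,0,28,-1,9.84,6.4,-0.2,0,0,28,-1,9.84,6.4,-0.2,0,0,28,-1,9.84,6.4,-0.2,0,0,28,-1,9.84,6.4,-0.2,0,0,28,-1,9.84,6.4,-0.2,0,0,28,-1,9.84,6.4,-0.2,0,0,28,-1,9.84,6.4,-0.2,0,0,28,-1,9.84,6.4,-0.2,0,0,28,-1,9.84,6.4,-0.2,0,0,28,-1,9.84,6.4,-0.2,0,0,28,-1,9.84,6.4,-0.2,0,0,28,-1,9.84,6.4,-0.2,0,0,28,-1,9.84,6.4,-0.2,0,0,28,-1],
)

```text
time_s: 1.82
tcp_pos: [0.4956, 0.2117, 0.2298]
ee_rot: [[-0.942, -0.337, -0.001], [-0.337, 0.942, -0.002], [0.002, -0.001, -1.0]]
wrist_force: [-0.4, -0.6, 0.1]
gripper_width: 0.997
```

```bash
python3 - <<'E'
from h import *
import pickle
st(); P=imaging.camera_params("wrist"); im=imaging.capture("wrist"); cv2.imwrite("pics/w1.png",im); pickle.dump(P,open("w1.pkl","wb"))
cv2.imwrite("pics/top1.png",imaging.capture("top"))
print(P["world_from_camera"])
E
```

```text
t 1.82 p [0.4956 0.2117 0.2298] J [  40.4   13.4  -11.     0.   -65.8 -110.7] F [-0.4 -0.6  0.1] w 0.997 yawx -160.31 z [-0.001 -0.002 -1.   ]
[[-3.37060788e-01  9.12699796e-01  2.31017548e-01  4.32069045e-01]
 [ 9.41482796e-01  3.26648612e-01  8.31313961e-02  1.89576095e-01]
 [ 4.12446838e-04  2.45519381e-01 -9.69391594e-01  3.91882282e-01]
 [ 0.00000000e+00  0.00000000e+00  0.00000000e+00  1.00000000e+00]]
```

View pics/w1.png

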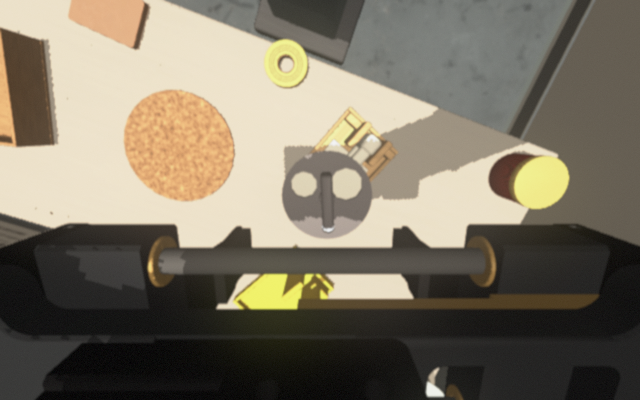

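The wrist view shows the grey dial around (327,195), its bar from (326,173) to (328,230), and the two larger holes at (304,184) and (347,183). I'll measure these.

```bash
python3 - <<'E'
from h import *
import pickle
P=pickle.load(open("w1.pkl","rb"))
im=cv2.imread("pics/w1.png"); a=im[95:245,270:410]; cv2.imwrite("pics/w1z.png",cv2.resize(a,None,fx=4,fy=4,interpolation=cv2.INTER_CUBIC))
E
```

```text
(no output)
```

View pics/w1z.png

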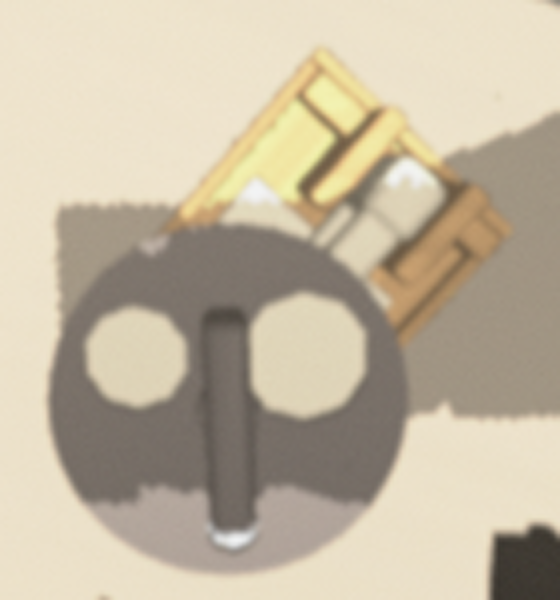

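```bash
python3 - <<'E'
from h import *
import pickle
P=pickle.load(open("w1.pkl","rb"))
f=lambda p,z: ray("wrist",(p[0]/4+270-.375,p[1]/4+95-.375),z,P)
# dial disc outer box 48..409, 222..575
pts=[(48,398),(409,398),(230,222),(228,575)]
W=np.array([f(p,.090) for p in pts]); print(W.round(4)); print("dial centre",W[:2].mean(0),W[2:].mean(0))
a,b=f((226,314),.12),f((232,522),.12); print("bar",a,b,(a+b)/2,np.linalg.norm(a-b),np.degrees(np.arctan2(*(b-a)[1::-1])))
m,w=f((137,357),.09),f((308,355),.09); c=np.array([.496,.212,.09])
d=m-w; print("holes",m,w,"b est",np.degrees(np.arctan2(d[1],d[0]))+92.2)
# caddy lower-back edge corners z=.016
q=[f(p,.016) for p in [(322,55),(505,228),(175,222)]]; print("caddy",q)
e=q[0]-q[1]; print("yaw from back edge",np.degrees(np.arctan2(e[1],e[0]))+90, np.linalg.norm(e))
e=q[2]-q[0]; print("yaw side",np.degrees(np.arctan2(e[1],e[0])))
h=f((410,180),.079); print("handle",h)
E
```

```text
[[0.5103 0.171  0.09  ]
 [0.4767 0.2648 0.09  ]
 [0.4484 0.2019 0.09  ]
 [0.5425 0.2355 0.09  ]]
dial centre [0.49348934 0.21790675 0.09      ] [0.49543979 0.218747   0.09      ]
bar [0.46787446 0.20735204 0.12      ] [0.51758935 0.2270113  0.12      ] [0.4927319  0.21718167 0.12      ] 0.05346080586307894 21.575828246062315
holes [0.49113021 0.19043816 0.09      ] [0.47486127 0.23424609 0.09      ] b est 22.573469605805656
caddy [array([0.39318852, 0.21467007, 0.016     ]), array([0.42356794, 0.29131618, 0.016     ]), array([0.45852246, 0.18786878, 0.016     ])]
yaw from back edge -21.621373308046145 0.08244717308017414
yaw side -22.304420092526065
handle [0.42185219 0.24473727 0.079     ]
```

```bash
python3 - <<'E'
from h import *
T=imaging.camera_params("top");S=imaging.camera_params("scene")
f=lambda p,z: ray("top",(p[0]/4.4+100-.4,p[1]/4.4+140-.4),z,T)
print("dial top",f((468,318),.09))
g=lambda p,z: ray("scene",(p[0]/6+170-.4,p[1]/6+130-.4),z,S)
print("dial scene",g((494,196),.09), "edges",g((404,196),.09),g((585,196),.09))
print("bar top mid scene",g((487,160),.12))
E
```

```text
dial top [0.49675996 0.21406607 0.09      ]
dial scene [0.49428419 0.21508198 0.09      ] edges [0.45821768 0.24979094 0.09      ] [0.53080389 0.17993687 0.09      ]
bar top mid scene [0.48859518 0.20973882 0.12      ]
```

```bash
python3 - <<'E'
from h import *
goto([.495,.2155,.0935],down(-158.5))
E
```

```text
row [-0.024  0.099  3.409] [-0.016 -0.019 -0.296] dist rows 3.271862483072885 rot rows 0.20741129319679558
```

>>> move_arm(
  motion=[-0.02,0.1,1.5,0,0,-0.3,-1,-0.02,0.1,2.4,0,0,-0.3,-1,-0.02,0.1,3.0,0,0,-0.3,-1,-0.02,0.1,3.4,0,0,-0.3,-1,-0.02,0.1,3.4,0,0,-0.3,-1,-0.02,0.1,3.4,0,0,-0.3,-1],
)

```text
time_s: 2.42
tcp_pos: [0.4947, 0.2155, 0.0933]
ee_rot: [[-0.929, -0.369, -0.002], [-0.369, 0.929, -0.003], [0.003, -0.002, -1.0]]
wrist_force: [-0.9, -0.4, -0.2]
gripper_width: 0.999
```

```bash
python3 - <<'E'
from h import *
st(); im=imaging.capture("wrist"); cv2.imwrite("pics/w2.png",im)
cv2.imwrite("pics/s2.png",cv2.resize(imaging.capture("scene")[120:230,160:300],None,fx=5,fy=5,interpolation=cv2.INTER_CUBIC))
E
```

```text
t 2.42 p [0.4947 0.2155 0.0933] J [ 4.080e+01  2.150e+01 -2.130e+01  1.000e-01 -4.740e+01 -1.092e+02] F [-0.9 -0.4 -0.2] w 0.999 yawx -158.34 z [-0.002 -0.003 -1.   ]
```

View pics/w2.png

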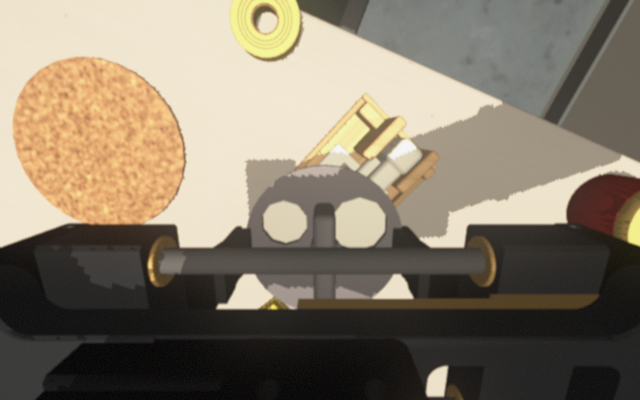

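View pics/s2.png

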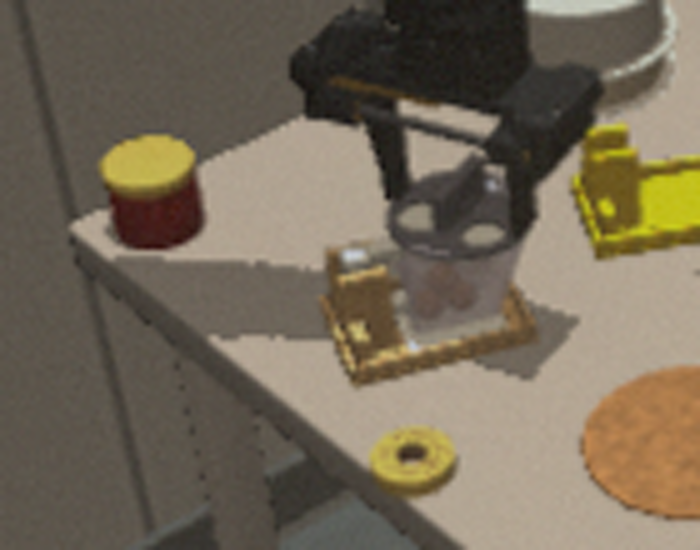

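The bar sits centred between the open fingers (wrist px ~323), so I'll close.

>>> move_arm(
  motion=[0,0,0,0,0,0,1,0,0,0,0,0,0,1,0,0,0,0,0,0,1,0,0,0,0,0,0,1,0,0,0,0,0,0,1,0,0,0,0,0,0,1,0,0,0,0,0,0,1,0,0,0,0,0,0,1,0,0,0,0,0,0,1,0,0,0,0,0,0,1],
)

```text
time_s: 3.35
tcp_pos: [0.4948, 0.2155, 0.0937]
ee_rot: [[-0.93, -0.368, -0.001], [-0.368, 0.93, -0.002], [0.002, -0.001, -1.0]]
wrist_force: [-0.4, 0.4, 0.2]
gripper_width: 0.329
```

```bash
python3 - <<'E'
from h import *
st(); print(r.sense()["moment"])
E
```

```text
t 3.35 p [0.4948 0.2155 0.0937] J [ 4.080e+01  2.140e+01 -2.130e+01  1.000e-01 -4.740e+01 -1.092e+02] F [-0.4  0.4  0.2] w 0.329 yawx -158.41 z [-0.001 -0.002 -1.   ]
[ 0.07757997 -0.12088632  0.03348138]
```

>>> move_arm(
  motion=[0,0,0,0,0,0,1,0,0,0,0,0,0,1,0,0,0,0,0,0,1,0,0,0,0,0,0,1,0,0,0,0,0,0,1,0,0,0,0,0,0,1],
)

```text
time_s: 3.85
tcp_pos: [0.4949, 0.216, 0.0939]
ee_rot: [[-0.93, -0.368, -0.001], [-0.368, 0.93, -0.001], [0.001, -0.001, -1.0]]
wrist_force: [-2.0, 3.3, 1.7]
gripper_width: 0.176
```

```bash
python3 - <<'E'
from h import *
st(); print(r.sense()["moment"])
E
```

```text
t 3.85 p [0.4949 0.216  0.0939] J [  40.8   21.4  -21.3    0.   -47.4 -109.2] F [-2.   3.3  1.7] w 0.176 yawx -158.39 z [-0.001 -0.001 -1.   ]
[1.10607579 0.34931252 0.0366747 ]
```

>>> move_arm(
  motion=[0,0,0,0,0,0,1,0,0,0,0,0,0,1,0,0,0,0,0,0,1,0,0,0,0,0,0,1],
)

```text
time_s: 4.18
tcp_pos: [0.4949, 0.216, 0.0939]
ee_rot: [[-0.93, -0.368, -0.001], [-0.368, 0.93, -0.001], [0.001, -0.001, -1.0]]
wrist_force: [-2.4, 3.0, 1.3]
gripper_width: 0.176
```

```bash
python3 - <<'E'
from h import *
st(); print(r.sense()["moment"])
E
```

```text
t 4.18 p [0.4949 0.216  0.0939] J [  40.8   21.4  -21.3    0.   -47.4 -109.2] F [-2.4  3.   1.3] w 0.176 yawx -158.4 z [-0.001 -0.001 -1.   ]
[0.86295465 0.25297912 0.05408254]
```

>>> move_arm(
  motion=[0,0.05,0,0,0,0,1,0,0.05,0,0,0,-1,1,0,0.05,0,0,0,-2,1,0,0.05,0,0,0,-3,1,0,0.05,0,0,0,-4,1,0,0.05,0,0,0,-5,1],
)

```text
time_s: 4.68
tcp_pos: [0.4949, 0.2174, 0.0941]
ee_rot: [[-0.684, -0.729, 0.0], [-0.729, 0.684, -0.002], [0.001, -0.002, -1.0]]
wrist_force: [2.5, -0.3, -0.5]
gripper_width: 0.172
```

```bash
python3 - <<'E'
from h import *
st(); print(r.sense()["moment"])
a=imaging.capture("wrist"); cv2.imwrite("pics/w3.png",a)
E
```

```text
t 4.68 p [0.4949 0.2174 0.0941] J [ 41.   21.4 -21.3   0.1 -47.3 -84.2] F [ 2.5 -0.3 -0.5] w 0.172 yawx -133.16 z [ 0.    -0.002 -1.   ]
[-0.08676551 -0.74040377 -0.11293008]
```

View pics/w3.png

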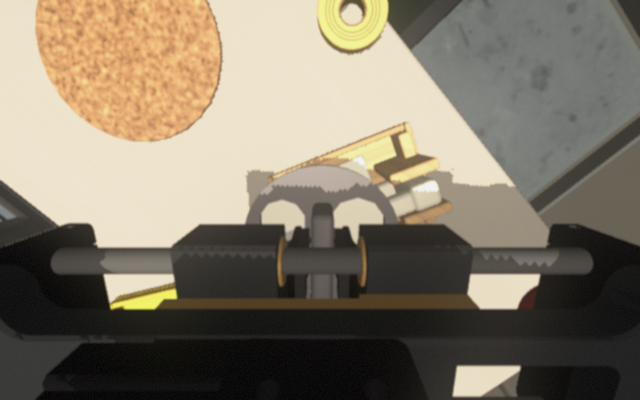

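>>> move_arm(
  motion=[0,0,0,0,0,-1,1,0,0,0,0,0,-2,1,0,0,0,0,0,-3,1,0,0,0,0,0,-4,1,0,0,0,0,0,-5,1,0,0,0,0,0,-6,1,0,0,0,0,0,-7,1,0,0,0,0,0,-8,1,0,0,0,0,0,-9,1,0,0,0,0,0,-10,1,0,0,0,0,0,-10.6,1,0,0,0,0,0,-10.6,1],
)

```text
time_s: 5.73
tcp_pos: [0.4961, 0.2174, 0.0945]
ee_rot: [[0.173, -0.985, 0.003], [-0.985, -0.173, -0.002], [0.002, -0.002, -1.0]]
wrist_force: [3.6, -0.0, 0.3]
gripper_width: 0.172
```

```bash
python3 - <<'E'
from h import *
import pickle
st(); print(r.sense()["moment"])
P=imaging.camera_params("wrist");a=imaging.capture("wrist"); cv2.imwrite("pics/w4.png",a); pickle.dump(P,open("w4.pkl","wb"))
a=imaging.capture("top"); cv2.imwrite("pics/top4.png",a); cv2.imwrite("pics/t4z.png",cv2.resize(a[160:270,150:300],None,fx=5,fy=5,interpolation=cv2.INTER_CUBIC))
E
```

```text
t 5.73 p [0.4961 0.2174 0.0945] J [ 40.9  21.4 -21.2   0.2 -47.3 -31.1] F [ 3.6 -0.   0.3] w 0.172 yawx -80.02 z [ 0.003 -0.002 -1.   ]
[-0.14318751 -0.99127876 -0.0367415 ]
```

View pics/w4.png

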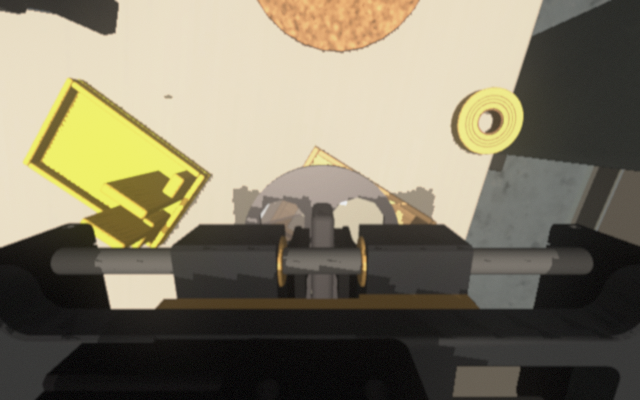

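View pics/t4z.png

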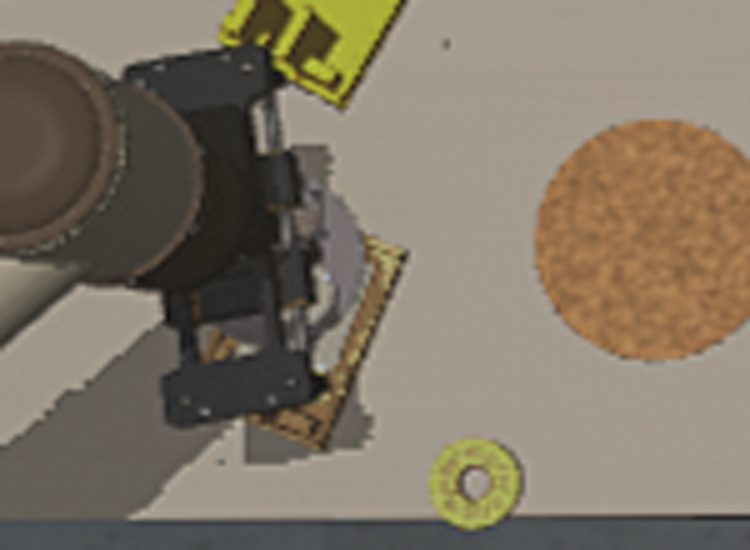

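```bash
python3 - <<'E'
from h import *
goto([.496,.2174,.20],down(-80)); goto([.52,-.006,.20],down(-150));goto([.52,-.006,.10],down(-150))
E
```

```text
row [ 0.007 -0.006 -2.635] [-0.025 -0.021 -0.023] dist rows 2.527779870797064 rot rows 0.028079764481672476
row [ 5.612  0.361 -2.626] [-3.5000e-02 -3.0000e-03  1.3977e+01] dist rows 5.9533970725709455 rot rows 9.760177222856711
row [ 5.607  0.367 -0.126] [-3.5000e-02 -3.0000e-03  1.3977e+01] dist rows 5.39166867320898 rot rows 9.760177222856711
```

First I'll lift only and check.

>>> move_arm(
  motion=[0,0,-0.15,0,0,0,1,0,0,-0.4,0,0,0,1,0,0,-0.8,0,0,0,1,0,0,-1.2,0,0,0,1,0,0,-1.7,0,0,0,1,0,0,-2.2,0,0,0,1,0,0,-2.6,0,0,0,1,0,0,-2.6,0,0,0,1],
)

```text
time_s: 6.5
tcp_pos: [0.4967, 0.2183, 0.2023]
ee_rot: [[0.172, -0.985, 0.007], [-0.985, -0.172, 0.002], [-0.0, -0.007, -1.0]]
wrist_force: [1.2, 1.4, -2.7]
gripper_width: 0.174
```

```bash
python3 - <<'E'
from h import *
st()
a=imaging.capture("wrist"); cv2.imwrite("pics/w5.png",a)
a=imaging.capture("scene"); cv2.imwrite("pics/s5.png",cv2.resize(a[80:230,170:310],None,fx=4,fy=4,interpolation=cv2.INTER_CUBIC))
E
```

```text
t 6.5 p [0.4967 0.2183 0.2023] J [ 41.   14.7 -13.4   0.2 -61.5 -31.2] F [ 1.2  1.4 -2.7] w 0.174 yawx -80.11 z [ 0.007  0.002 -1.   ]
```

View pics/s5.png

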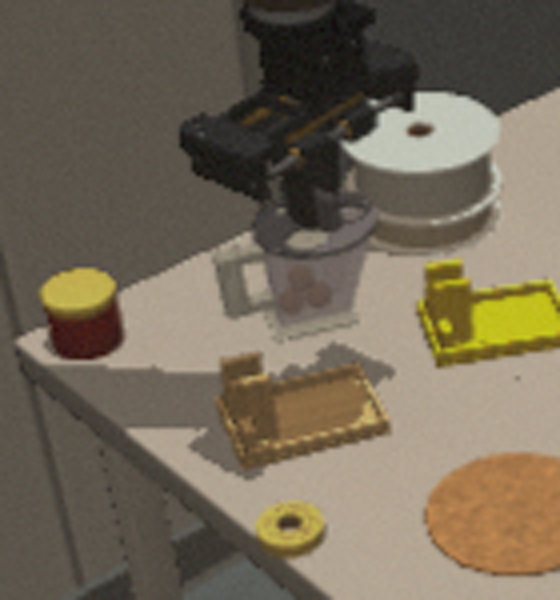

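View pics/w5.png

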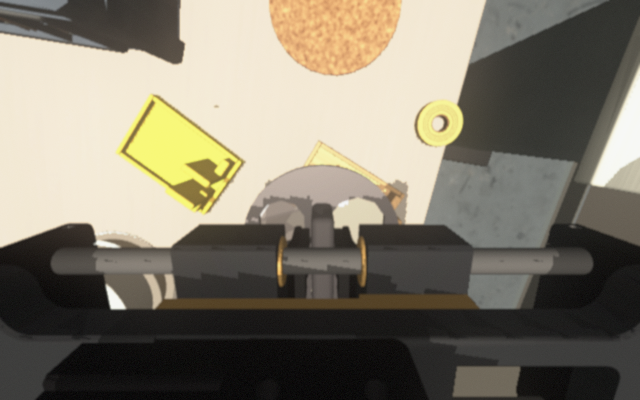

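The jug is lifted clear and level, with the beads inside. Next I carry it over the mat.

```bash
python3 - <<'E'
from h import *
goto([.52,-.006,.125],down(-150))
E
```

```text
row [5.608 0.335 1.842] [-1.9000e-02 -7.0000e-03  1.3968e+01] dist rows 5.671303621507901 rot rows 9.75404425700605
```

>>> move_arm(
  motion=[0.2,0,0,0,0,0.5,1,0.6,0.04,0,0,0,1.5,1,1.1,0.06,0,0,0,2.7,1,1.7,0.1,0.1,0,0,4.2,1,2.3,0.13,0.3,0,0,5.7,1,2.9,0.17,0.6,0,0,7.2,1,3.5,0.2,0.9,0,0,8.7,1,4.1,0.24,1.2,0,0,10.2,1,4.7,0.28,1.5,0,0,11.7,1,5.2,0.31,1.75,0,0,13,1,5.5,0.33,1.84,0,0,13.7,1,5.61,0.335,1.84,0,0,13.97,1,5.61,0.335,1.84,0,0,13.97,1,5.61,0.335,1.84,0,0,13.97,1],
)

```text
time_s: 7.77
tcp_pos: [0.5197, -0.0059, 0.1246]
ee_rot: [[-0.865, -0.501, 0.0], [-0.501, 0.865, -0.001], [0.001, -0.001, -1.0]]
wrist_force: [-0.0, -0.1, -3.4]
gripper_width: 0.169
```

```bash
python3 - <<'E'
from h import *
import pickle
st()
P=imaging.camera_params("wrist");a=imaging.capture("wrist"); cv2.imwrite("pics/w6.png",a); pickle.dump(P,open("w6.pkl","wb"))
a=imaging.capture("scene"); cv2.imwrite("pics/s6.png",cv2.resize(a[130:270,230:390],None,fx=4,fy=4,interpolation=cv2.INTER_CUBIC))
a=imaging.capture("top"); cv2.imwrite("pics/t6.png",cv2.resize(a[140:260,220:350],None,fx=5,fy=5,interpolation=cv2.INTER_CUBIC))
E
```

```text
t 7.77 p [ 0.5197 -0.0059  0.1246] J [ 17.3  17.4 -22.1   0.1 -50.4 -77.3] F [-0.  -0.1 -3.4] w 0.169 yawx -149.93 z [ 0.    -0.001 -1.   ]
```

View pics/s6.png

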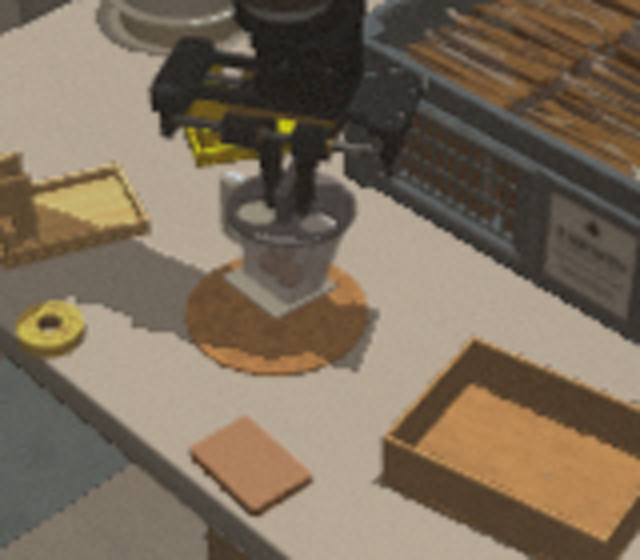

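View pics/w6.png

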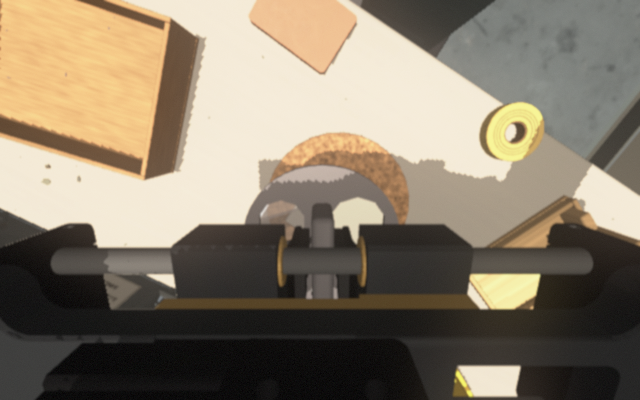

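View pics/t6.png

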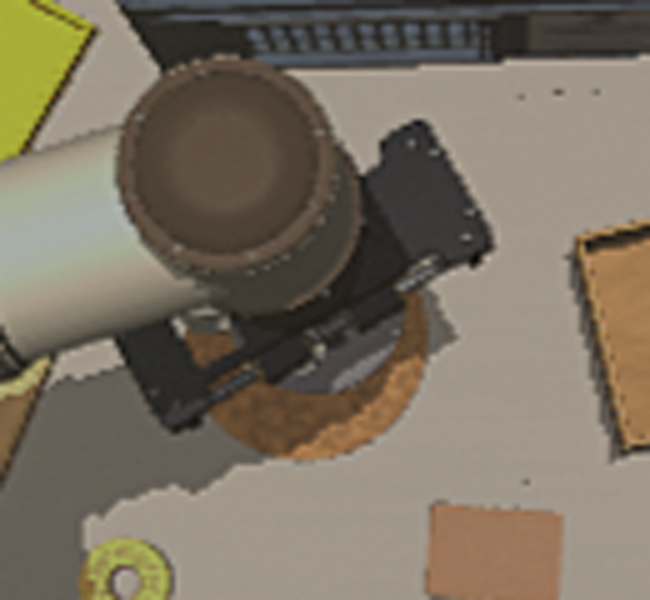

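>>> move_arm(
  motion=[0,0,0.25,0,0,0,1,0,0,0.5,0,0,0,1,0,0,0.65,0,0,0,1,0,0,0.73,0,0,0,1,0,0,0.78,0,0,0,1,0,0,0.78,0,0,0,1],
)

```text
time_s: 8.42
tcp_pos: [0.5191, -0.0072, 0.0954]
ee_rot: [[-0.864, -0.503, -0.002], [-0.503, 0.864, -0.005], [0.004, -0.004, -1.0]]
wrist_force: [-3.6, -6.1, 10.8]
gripper_width: 0.171
```

```bash
python3 - <<'E'
from h import *
st()
a=imaging.capture("scene"); cv2.imwrite("pics/s7.png",cv2.resize(a[130:270,230:390],None,fx=4,fy=4,interpolation=cv2.INTER_CUBIC))
E
```

```text
t 8.42 p [ 0.5191 -0.0072  0.0954] J [ 17.3  19.6 -24.2   0.3 -46.4 -77.3] F [-3.6 -6.1 10.8] w 0.171 yawx -149.8 z [-0.002 -0.005 -1.   ]
```

View pics/s7.png

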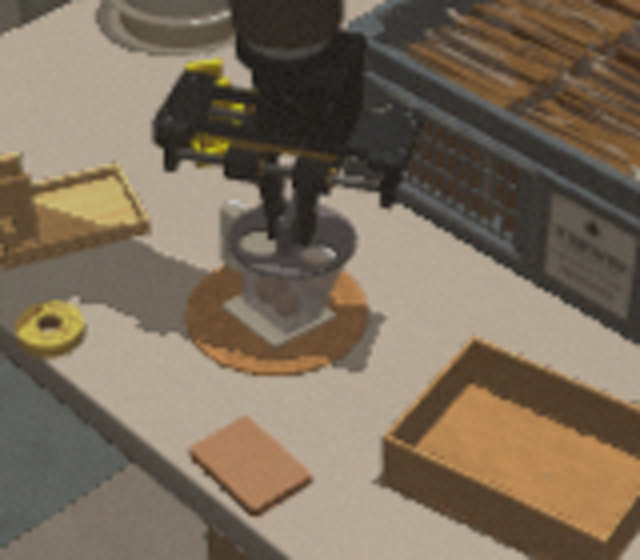

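>>> move_arm(
  motion=[0,0,0,0,0,0,-0.2,0,0,0,0,0,0,-0.2,0,0,0,0,0,0,-0.2,0,0,0,0,0,0,-0.2,0,0,0,0,0,0,-0.2,0,0,0,0,0,0,-0.2,0,0,0,0,0,0,-0.2,0,0,-0.5,0,0,0,-0.2,0,0,-1.2,0,0,0,-0.2,0,0,-2,0,0,0,-0.2,0,0,-3,0,0,0,-0.2,0,0,-3.5,0,0,0,-0.2,0,0,-3.5,0,0,0,-0.2],
)

```text
time_s: 9.55
tcp_pos: [0.5225, -0.006, 0.2415]
ee_rot: [[-0.864, -0.504, 0.011], [-0.504, 0.864, -0.003], [-0.008, -0.008, -1.0]]
wrist_force: [-0.2, 0.0, 0.8]
gripper_width: 0.6
```

```bash
python3 - <<'E'
from h import *
import pickle
st()
P=imaging.camera_params("wrist");a=imaging.capture("wrist"); cv2.imwrite("pics/w8.png",a); pickle.dump(P,open("w8.pkl","wb"))
a=imaging.capture("scene"); cv2.imwrite("pics/s8.png",a); cv2.imwrite("pics/s8z.png",cv2.resize(a[150:250,240:360],None,fx=6,fy=6,interpolation=cv2.INTER_CUBIC))
E
```

```text
t 9.55 p [ 0.5225 -0.006   0.2415] J [ 17.4  10.9 -12.6   0.4 -65.9 -77.3] F [-0.2  0.   0.8] w 0.6 yawx -149.75 z [ 0.011 -0.003 -1.   ]
```

View pics/s8z.png

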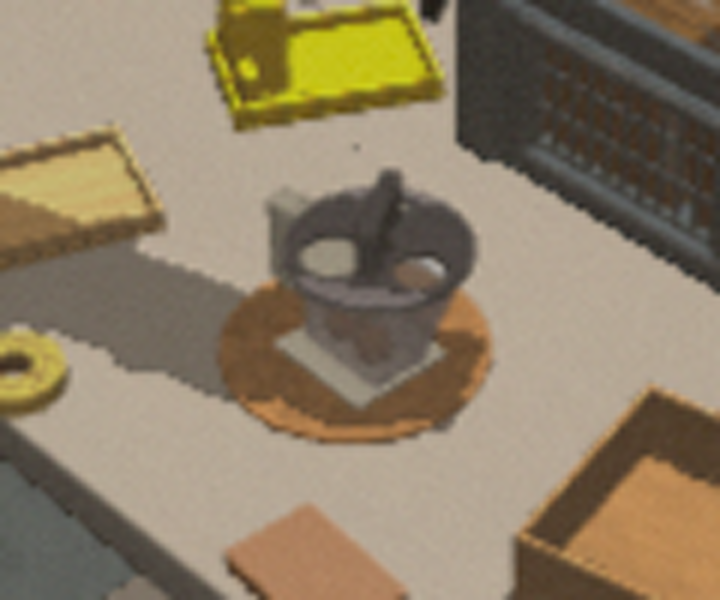

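View pics/w8.png

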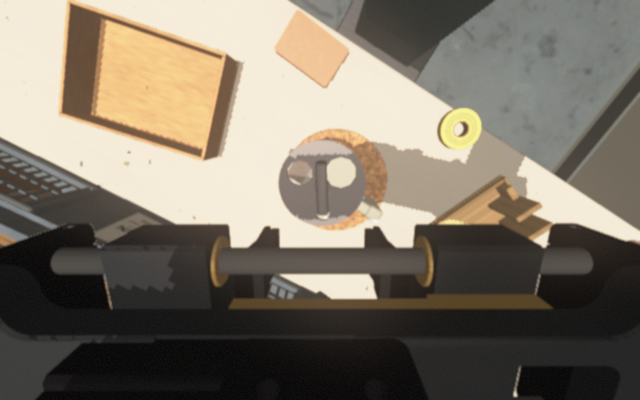

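The jug stands upright on the mat, and the middle hole opens onto the lid opening (wrist px ~(299,172)). The handle shows at (370,210). Now I measure the pose.

```bash
python3 - <<'E'
from h import *
im=cv2.imread("pics/w8.png"); a=im[115:245,260:400]; cv2.imwrite("pics/w8z.png",cv2.resize(a,None,fx=5,fy=5,interpolation=cv2.INTER_CUBIC))
E
```

```text
(no output)
```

View pics/w8z.png

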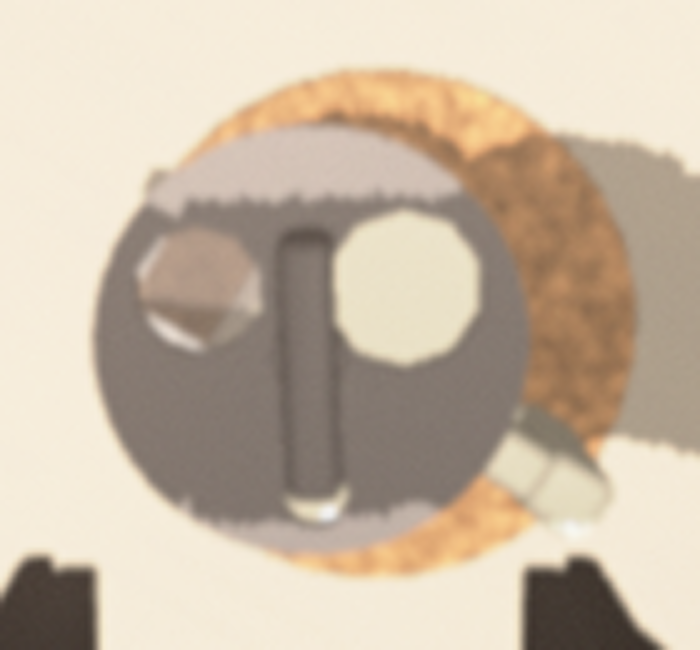

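```bash
python3 - <<'E'
from h import *
import pickle
P=pickle.load(open("w8.pkl","rb"))
f=lambda p,z: ray("wrist",(p[0]/5+260-.4,p[1]/5+115-.4),z,P)
W=np.array([f(p,.089) for p in [(93,338),(530,338),(312,125),(312,553)]]); c=(W[:2].mean(0)+W[2:].mean(0))/2
print("dial c",W[:2].mean(0),W[2:].mean(0))
h=f((572,490),.078); print("handle",h,np.linalg.norm((h-c)[:2]),"heading",np.degrees(np.arctan2(*(c-h)[1::-1])))
a,b=f((307,235),.119),f((314,490),.119); print("bar",(a+b)/2,np.degrees(np.arctan2(*(b-a)[1::-1])))
m=f((200,292),.089); print("mid",m,np.degrees(np.arctan2(*(m-c)[1::-1])),np.linalg.norm((m-c)[:2]))
w=f((408,288),.089);d=m-w;print("b",np.degrees(np.arctan2(d[1],d[0]))+92.2)
mt=f((375,320),.004);print("mat?",mt)
# scene view: dial & mat
S=imaging.camera_params("scene");g=lambda p,z: ray("scene",(p[0]/6+240-.4,p[1]/6+150-.4),z,S)
print("scene dial",g((380,246),.089)," foot front corner",g((362,405),.006),"left",g((275,342),.006),"right",g((447,350),.006))
E
```

```text
dial c [ 0.51437859 -0.01048193  0.089     ] [ 0.5161894 -0.0092381  0.089    ]
handle [0.51661311 0.06378513 0.078     ] 0.07365713705463847 heading -91.03393759599257
bar [ 0.51446111 -0.01044179  0.119     ] 31.802322494093232
mid [ 0.51795161 -0.03746693  0.089     ] -84.4807244750365 0.0277354964734994
b 33.60964509274549
mat? [0.51468256 0.01047964 0.004     ]
scene dial [ 0.51617805 -0.01130625  0.089     ]  foot front corner [ 0.48684971 -0.02698834  0.006     ] left [0.48701188 0.04262701 0.006     ] right [ 0.54954914 -0.02701361  0.006     ]
```

```bash
python3 - <<'E'
from h import *
R=down(-90,45); print(R)
goto([.517,.10,.24],R);goto([.517,.15,.134],R)
E
```

```text
[[ 1.94289029e-16 -1.00000000e+00  0.00000000e+00]
 [-7.07106781e-01 -1.38777878e-16 -7.07106781e-01]
 [ 7.07106781e-01  1.11022302e-16 -7.07106781e-01]]
row [-1.279  2.325 -0.105] [  4.66    8.121 -11.328] dist rows 2.5475835458218774 rot rows 10.263485775757154
row [-1.91   3.414  2.541] [  4.66    8.121 -11.328] dist rows 4.474756938923087 rot rows 10.263485775757154
```

>>> move_arm(
  motion=[-1.28,2.32,-0.1,4.66,8.12,-11.33,-0.2,-1.28,2.32,-0.1,4.66,8.12,-11.33,-0.2,-1.28,2.32,-0.1,4.66,8.12,-11.33,-0.2,-1.28,2.32,-0.1,4.66,8.12,-11.33,-0.2,-1.28,2.32,-0.1,4.66,8.12,-11.33,-0.2,-1.28,2.32,-0.1,4.66,8.12,-11.33,-0.2,-1.28,2.32,-0.1,4.66,8.12,-11.33,-0.2,-1.28,2.32,-0.1,4.66,8.12,-11.33,-0.2,-1.28,2.32,-0.1,4.66,8.12,-11.33,-0.2,-1.28,2.32,-0.1,4.66,8.12,-11.33,-0.2,-1.28,2.32,-0.1,4.66,8.12,-11.33,-0.2,-1.28,2.32,-0.1,4.66,8.12,-11.33,-0.2],
)

```text
time_s: 10.65
tcp_pos: [0.516, 0.0997, 0.2376]
ee_rot: [[0.003, -1.0, -0.003], [-0.705, -0.001, -0.709], [0.709, 0.004, -0.705]]
wrist_force: [0.8, 0.7, -0.2]
gripper_width: 0.599
```

```bash
python3 - <<'E'
from h import *
st()
R=down(-90,45); goto([.517,.15,.134],R);goto([.517,.0516,.0356],R)
E
```

```text
t 10.65 p [0.516  0.0997 0.2376] J [ 44.7  23.4 -19.   30.4 -83.9 -58. ] F [ 0.8  0.7 -0.2] w 0.599 yawx -89.73 z [-0.003 -0.709 -0.705]
row [-2.723 -0.038  0.934] [ 0.029 -0.036  0.038] dist rows 2.7612673968361845 rot rows 0.041899275804288434
row [-2.734 -0.047  4.413] [ 0.029 -0.036  0.038] dist rows 4.979319159321756 rot rows 0.041899275804288434
```

>>> move_arm(
  motion=[-0.9,-0.02,0.3,0,0,0,-0.2,-1.8,-0.03,0.6,0,0,0,-0.2,-2.72,-0.04,0.93,0,0,0,-0.2,-2.73,-0.04,1.6,0,0,0,-0.2,-2.73,-0.04,2.2,0,0,0,-0.2,-2.73,-0.04,2.2,0,0,0,-0.2],
)

```text
time_s: 11.15
tcp_pos: [0.5143, 0.1101, 0.095]
ee_rot: [[0.003, -1.0, -0.012], [-0.702, 0.006, -0.712], [0.712, 0.01, -0.702]]
wrist_force: [-1.0, -0.5, -1.1]
gripper_width: 0.604
```

```bash
python3 - <<'E'
from h import *
import pickle
st()
P=imaging.camera_params("wrist");a=imaging.capture("wrist"); cv2.imwrite("pics/w9.png",a); pickle.dump(P,open("w9.pkl","wb"))
R=down(-90,45); goto([.517,.0516,.0356],R)
print("handle center px",proj("wrist",[.517,.065,.049],P),"handle top",proj("wrist",[.517,.065,.078],P), "tcp",proj("wrist",r.sense()["tcp_pos"],P))
E
```

```text
t 11.15 p [0.5143 0.1101 0.095 ] J [ 45.2  33.5 -26.1  31.7 -69.8 -67.2] F [-1.  -0.5 -1.1] w 0.604 yawx -89.77 z [-0.012 -0.712 -0.702]
row [-0.026 -0.044  2.147] [ 0.09  -0.061  0.022] dist rows 2.060209444284786 rot rows 0.07737525203263364
handle center px [316.79889729 213.31491977] handle top [316.69551254 194.85589727] tcp [318.16267245 243.1500065 ]
```

View pics/w9.png

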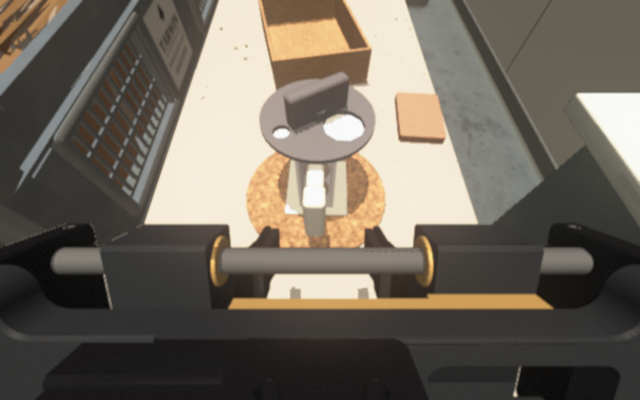

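The handle (px 315,190) is lined up between the fingers, so I advance and close.

>>> move_arm(
  motion=[-0.01,-0.02,0.7,0,0,0,-0.2,-0.02,-0.04,1.4,0,0,0,-0.2,-0.03,-0.04,1.9,0,0,0,-0.2,-0.03,-0.04,2.15,0,0,0,-0.2,-0.03,-0.04,2.15,0,0,0,-0.2,-0.03,-0.04,2.15,0,0,0,1,-0.03,-0.04,2.15,0,0,0,1,-0.03,-0.04,2.15,0,0,0,1,-0.03,-0.04,2.15,0,0,0,1,-0.03,-0.04,2.15,0,0,0,1,-0.03,-0.04,2.15,0,0,0,1,-0.03,-0.04,2.15,0,0,0,1,-0.03,-0.04,2.15,0,0,0,1],
)

```text
time_s: 12.28
tcp_pos: [0.5175, 0.0524, 0.0357]
ee_rot: [[0.002, -1.0, -0.006], [-0.704, 0.003, -0.71], [0.71, 0.006, -0.704]]
wrist_force: [0.2, 1.8, 2.1]
gripper_width: 0.207
```

```bash
python3 - <<'E'
from h import *
st();print(r.sense()["moment"])
a=imaging.capture("wrist"); cv2.imwrite("pics/w10.png",a)
a=imaging.capture("scene"); cv2.imwrite("pics/s10.png",cv2.resize(a[110:250,220:380],None,fx=5,fy=5,interpolation=cv2.INTER_CUBIC)[:600])
E
```

```text
t 12.28 p [0.5175 0.0524 0.0357] J [ 39.7  36.5 -33.9  39.1 -59.4 -72.2] F [0.2 1.8 2.1] w 0.207 yawx -89.86 z [-0.006 -0.71  -0.704]
[ 1.57267461 -0.15597716  0.07373314]
```

View pics/w10.png

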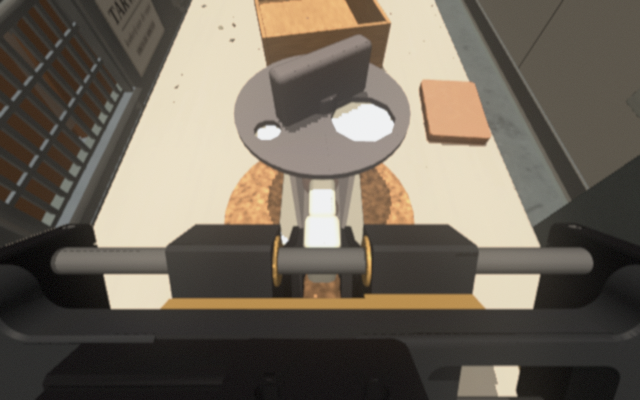

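View pics/s10.png

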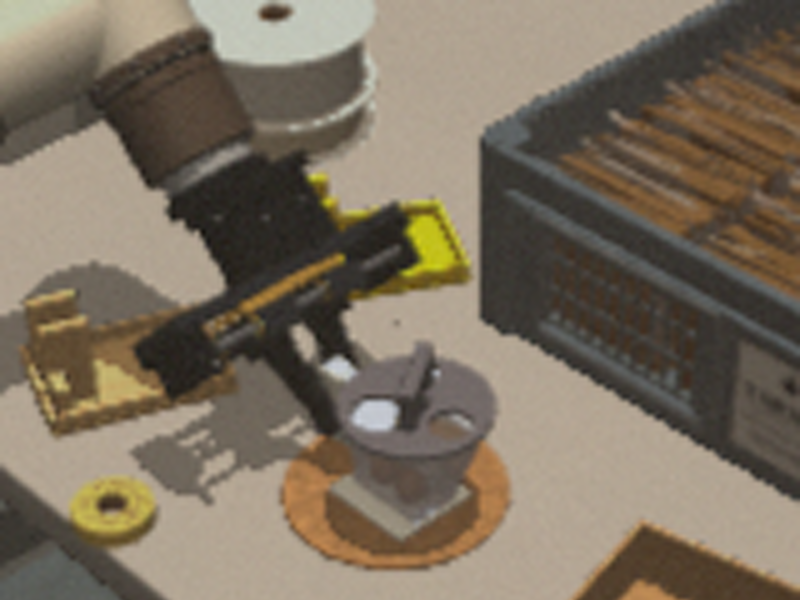

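```bash
python3 - <<'E'
from h import *
p=np.array(r.sense()["tcp_pos"]); R=np.array(r.sense()["ee_rot"]); goto(p+[0,0,.02],R); goto(p+[0,0,.14],R)
E
```

```text
row [ 0.355  0.003 -0.352] [0. 0. 0.] dist rows 0.4796163069544364 rot rows 0.0
row [ 2.486  0.019 -2.464] [0. 0. 0.] dist rows 3.3573141486810556 rot rows 0.0
```

>>> move_arm(
  motion=[0.1,0,-0.1,0,0,0,1,0.2,0,-0.2,0,0,0,1,0.36,0,-0.36,0,0,0,1,0.36,0,-0.36,0,0,0,1,0.36,0,-0.36,0,0,0,1],
)

```text
time_s: 12.8
tcp_pos: [0.5177, 0.0526, 0.0564]
ee_rot: [[0.001, -1.0, -0.006], [-0.705, 0.004, -0.709], [0.709, 0.005, -0.705]]
wrist_force: [-0.1, 0.8, -3.5]
gripper_width: 0.206
```

```bash
python3 - <<'E'
from h import *
st()
a=imaging.capture("wrist"); cv2.imwrite("pics/w11.png",a)
a=imaging.capture("scene"); cv2.imwrite("pics/s11.png",cv2.resize(a[110:250,220:380],None,fx=5,fy=5,interpolation=cv2.INTER_CUBIC)[:600])
E
```

```text
t 12.8 p [0.5177 0.0526 0.0564] J [ 39.9  34.6 -33.1  38.  -61.4 -70.4] F [-0.1  0.8 -3.5] w 0.206 yawx -89.93 z [-0.006 -0.709 -0.705]
```

View pics/w11.png

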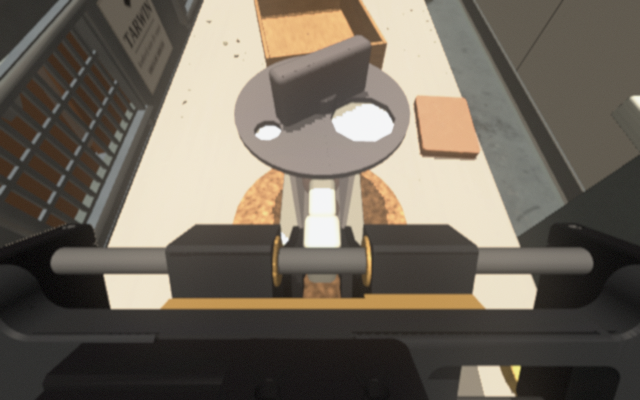

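View pics/s11.png

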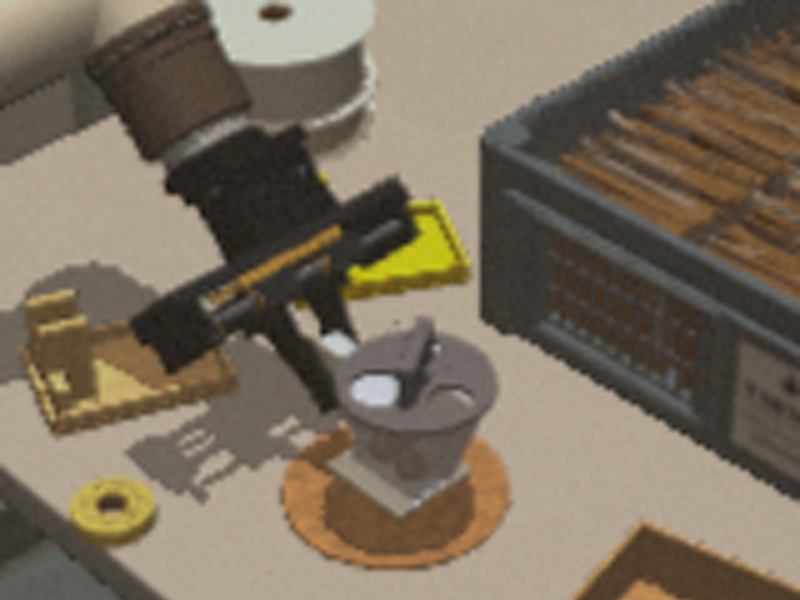

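The jug is held rigidly with no droop. Next I compute the carton rim centre and the carry and tip waypoints.

```bash
cat >> h.py <<'E'
CAR=None
def tip(theta,out):
    """TCP pose for jug tilt theta (deg), heading -y, outlet at out"""
    R=Ro.from_euler('x',theta,degrees=True).as_matrix()
    J=R@np.array([[0,1,0],[-1,0,0],[0,0,1.]])  # jug axes in world
    grip=np.array(out)+J@(np.array([-74,0,45-0.])-np.array([28.5,0,85]))/1000
    Rt=R@down(-90,45)
    return grip+.019*Rt[:,2],Rt
E
python3 - <<'E'
from h import *
f=lambda p,z: ray("top",(p[0]/3.2+230-.35,p[1]/3.2+140-.35),z)
C=np.array([f(p,.05) for p in [(338,155),(522,115),(552,243),(364,290)]]); print(C.round(4)); c=C.mean(0); print(c)
e=C[1]-C[0]; print(np.degrees(np.arctan2(e[1],e[0])),np.linalg.norm(e),np.linalg.norm(C[2]-C[1]))
for o in ([.515,c[1]+.03,.10],):
    up=tip(0,np.array([o[0],o[1],.26])); t=tip(100,o)
    print("up",up[0],"tip",t[0]); goto(*up); goto(*t)
E
```

```text
[[ 0.5703 -0.1553  0.05  ]
 [ 0.6069 -0.3269  0.05  ]
 [ 0.4869 -0.3504  0.05  ]
 [ 0.445  -0.1774  0.05  ]]
[ 0.52727757 -0.25251275  0.05      ]
-77.95477811357632 0.1754871542276077 0.12227857471343262
up [ 0.515      -0.13344777  0.20656497] tip [ 0.515      -0.18535549  0.19699077]
row [5.944 0.065 0.646] [ 0.075 -0.046  0.018] dist rows 5.735336251651637 rot rows 0.06279629470207024
row [6.688 0.059 1.736] [  0.071 -20.046  -0.053] dist rows 6.627954855714041 rot rows 13.998597388025166
```

>>> move_arm(
  motion=[0.5,0,-0.5,0,0,0,1,1.1,0,-1.1,0,0,0,1,1.7,0,-1.7,0,0,0,1,2.2,0,-2.1,0,0,0,1,2.7,0.01,-2.4,0,0,0,1,3.1,0.02,-2.1,0,0,0,1,3.6,0.03,-1.7,0,0,0,1,4.1,0.04,-1.2,0,0,0,1,4.6,0.05,-0.7,0,0,0,1,5.1,0.05,-0.2,0,0,0,1,5.5,0.06,0.2,0,0,0,1,5.8,0.06,0.5,0,0,0,1,5.94,0.06,0.65,0,0,0,1,5.94,0.06,0.65,0,0,0,1],
)

```text
time_s: 14.07
tcp_pos: [0.5137, -0.1352, 0.2058]
ee_rot: [[0.001, -1.0, -0.01], [-0.704, 0.007, -0.71], [0.71, 0.008, -0.704]]
wrist_force: [0.3, -0.0, -3.6]
gripper_width: 0.209
```

```bash
python3 - <<'E'
from h import *
st()
cv2.imwrite("pics/w12.png",imaging.capture("wrist")); cv2.imwrite("pics/s12.png",imaging.capture("scene"))
for th,z in ((40,.2),(70,.14),(100,.10)): goto(*tip(th,[.515,-.2225,z]))
E
```

```text
t 14.07 p [ 0.5137 -0.1352  0.2058] J [ 21.2  17.8 -36.8  46.5 -65.2 -53.1] F [ 0.3 -0.  -3.6] w 0.209 yawx -89.94 z [-0.01  -0.71  -0.704]
row [-0.053  0.008 -0.416] [ 8.100e-02 -8.045e+00 -8.000e-03] dist rows 0.40219421623096013 rot rows 5.618304551900149
row [0.139 0.005 0.165] [  0.08  -14.045  -0.03 ] dist rows 0.206733240168871 rot rows 9.80812073897216
row [ 0.756 -0.     1.085] [  0.075 -20.045  -0.053] dist rows 1.268591976861193 rot rows 13.998007532337004
```

View pics/s12.png

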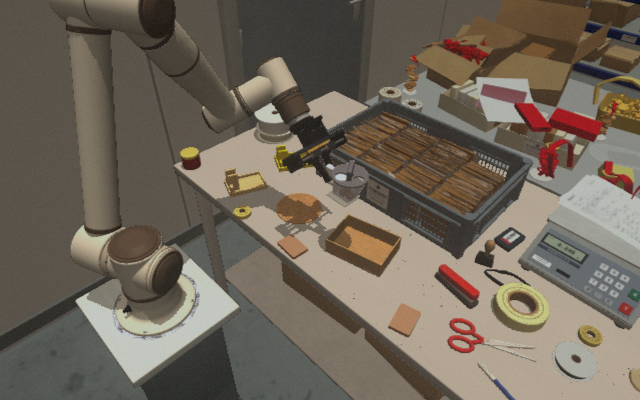

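View pics/w12.png

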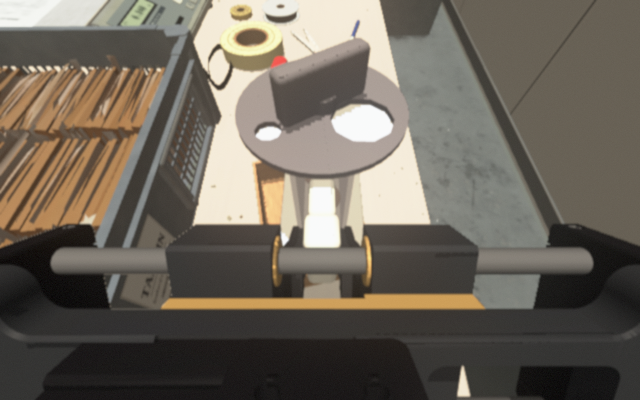

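>>> move_arm(
  motion=[0,0,-0.1,0,-1,0,1,0,0,-0.2,0,-2,0,1,0,0,-0.3,0,-3.2,0,1,-0.05,0,-0.4,0,-4.4,0,1,-0.05,0,-0.4,0,-5.6,0,1,-0.05,0,-0.4,0,-6.8,0,1,-0.05,0,-0.4,0,-8,0,1,-0.03,0,-0.3,0,-9,0,1,0,0,-0.2,0,-10,0,1,0,0,-0.2,0,-10,0,1],
)

```text
time_s: 15.0
tcp_pos: [0.5158, -0.1284, 0.2117]
ee_rot: [[-0.007, -1.0, -0.007], [-0.996, 0.006, 0.087], [-0.087, 0.007, -0.996]]
wrist_force: [-0.1, 0.3, -2.9]
gripper_width: 0.201
```

```bash
python3 - <<'E'
from h import *
st()
cv2.imwrite("pics/s13.png",imaging.capture("scene"))
for th,z in ((50,.17),(75,.13),(100,.10)): goto(*tip(th,[.515,-.2225,z]))
E
```

```text
t 15.0 p [ 0.5158 -0.1284  0.2117] J [  0.5  14.4 -10.5  -5.5 -65.6   1.4] F [-0.1  0.3 -2.9] w 0.201 yawx -90.39 z [-0.007  0.087 -0.996]
row [-0.08   0.011  0.199] [ 0.085 -0.046 -0.071] dist rows 0.2061602895606548 rot rows 0.08352962763326034
row [0.51  0.007 0.192] [ 0.068 -5.046 -0.088] dist rows 0.5226276803119876 rot rows 3.5248744103582617
row [1.455e+00 1.000e-03 2.440e-01] [  0.048 -10.046  -0.103] dist rows 1.415194850068041 rot rows 7.016062404887713
```

View pics/s13.png

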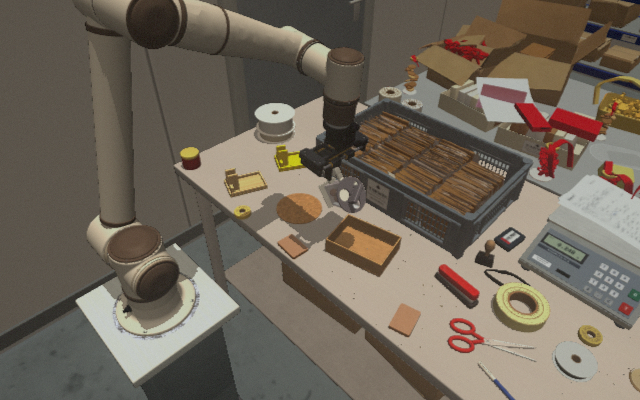

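```bash
python3 - <<'E'
from h import *
print(proj("scene",[.515,-.2225,.17]),proj("scene",[.527,-.2525,.05]))
a=imaging.capture("top"); cv2.imwrite("pics/t13.png",cv2.resize(a[120:280,260:460],None,fx=4,fy=3.75,interpolation=cv2.INTER_CUBIC)); print(proj("top",[.515,-.2225,.17]))
E
```

```text
[354.98509176 203.39134208] [362.9296321 237.6117266]
[362.55271535 200.0887391 ]
```

View pics/t13.png

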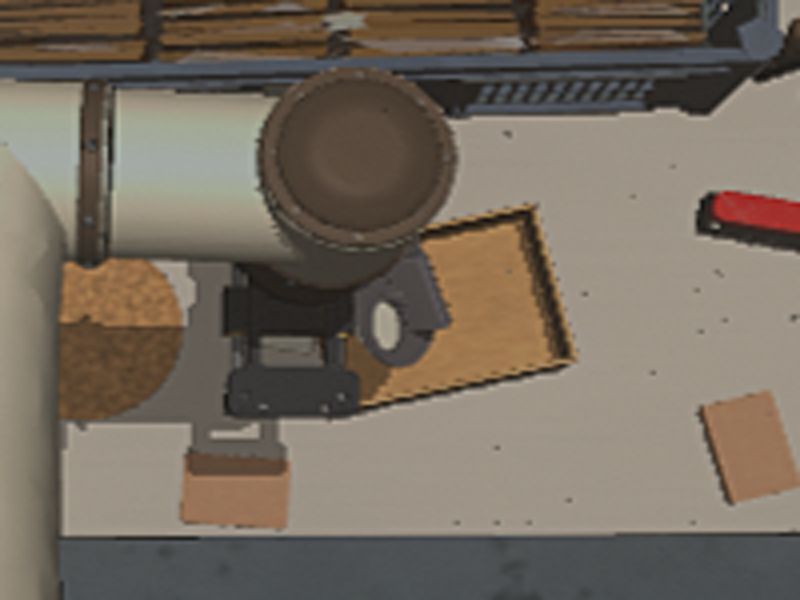

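>>> move_arm(
  motion=[0.05,0,0.1,0,-1,0,1,0.15,0,0.2,0,-2.2,0,1,0.3,0,0.2,0,-3.5,0,1,0.5,0,0.2,0,-4.8,0,1,0.7,0,0.2,0,-6,0,1,0.95,0,0.22,0,-7.2,0,1,1.2,0,0.24,0,-8.4,0,1,1.4,0,0.24,0,-9.5,0,1,1.45,0,0.24,0,-10.2,0,1,1.45,0,0.24,0,-10.2,0,1,1.45,0,0.24,0,-10.2,0,1,1.45,0,0.24,0,-10.2,0,1,1.45,0,0.24,0,-10.2,0,1],
)

```text
time_s: 16.18
tcp_pos: [0.5151, -0.1832, 0.1982]
ee_rot: [[-0.006, -1.0, -0.003], [-0.566, 0.001, 0.824], [-0.824, 0.007, -0.566]]
wrist_force: [0.3, -0.2, -4.0]
gripper_width: 0.202
```

```bash
python3 - <<'E'
from h import *
st(); goto(*tip(100,[.515,-.2225,.10]))
a=imaging.capture("top"); cv2.imwrite("pics/t14.png",cv2.resize(a[120:280,260:460],None,fx=4,fy=3.75,interpolation=cv2.INTER_CUBIC))
a=imaging.capture("scene"); cv2.imwrite("pics/s14.png",cv2.resize(a[150:290,280:440],None,fx=4.5,fy=4.2,interpolation=cv2.INTER_CUBIC))
cv2.imwrite("pics/w14.png",imaging.capture("wrist"))
E
```

```text
t 16.18 p [ 0.5151 -0.1832  0.1982] J [ -30.7   33.8   12.8  -46.1 -101.1   34.8] F [ 0.3 -0.2 -4. ] w 0.202 yawx -90.64 z [-0.003  0.824 -0.566]
row [ 0.055  0.003 -0.028] [ 0.039  0.106 -0.072] dist rows 0.058955182684597186 rot rows 0.09376372032217632
```

View pics/t14.png

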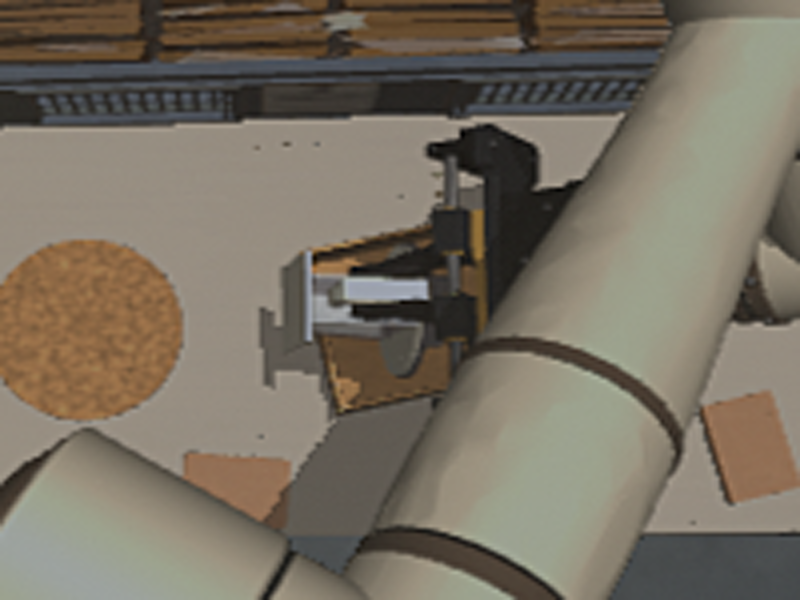

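View pics/s14.png

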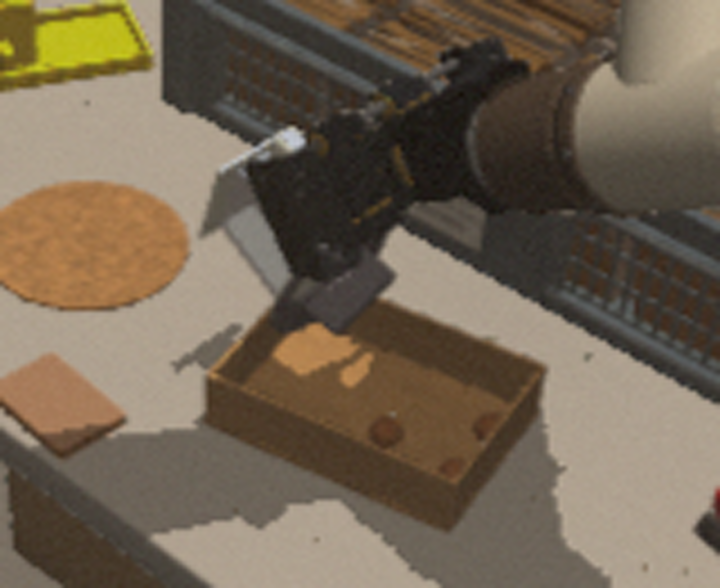

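View pics/w14.png

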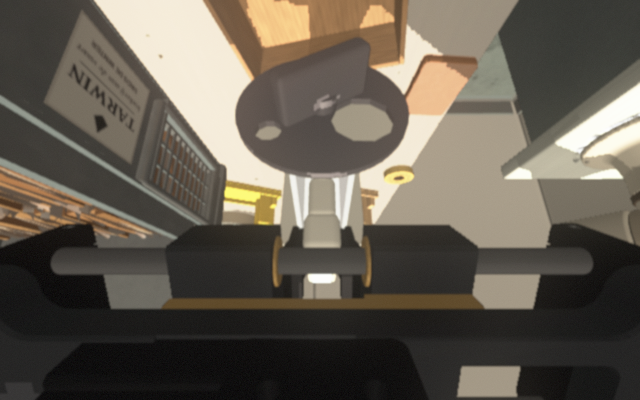

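All three beads are in the carton (zoomed scene px (385,432), (455,467), (487,425)). Now I rock the jug back upright.

```bash
python3 - <<'E'
from h import *
R=down(-90,45)
goto([.5158,-.1284,.2117],tip(50,[0,0,0])[1]); goto([.515,-.135,.207],R)
E
```

```text
row [-1.058 -0.015  0.948] [ 0.058 10.118 -0.059] dist rows 1.3626550067884162 rot rows 7.065618776068245
row [-0.868  0.004  0.878] [ 0.086 20.118 -0.032] dist rows 1.1841801719077274 rot rows 14.048731773512964
```

>>> move_arm(
  motion=[-0.15,0,0.1,0,1,0,1,-0.3,0,0.25,0,2.3,0,1,-0.5,0,0.4,0,3.6,0,1,-0.7,0,0.6,0,4.9,0,1,-0.8,0,0.8,0,6.2,0,1,-0.95,0,0.9,0,7.5,0,1,-1.05,0,0.95,0,8.8,0,1,-1.05,0,0.95,0,10.1,0,1,-1.05,0,0.95,0,11.4,0,1,-1.0,0,0.93,0,12.7,0,1,-1.0,0,0.92,0,14,0,1,-0.95,0,0.9,0,15.3,0,1,-0.9,0,0.88,0,16.6,0,1,-0.87,0,0.88,0,17.9,0,1,-0.87,0,0.88,0,19.1,0,1,-0.87,0,0.88,0.08,20.1,0,1,-0.87,0,0.88,0.08,20.1,0,1,-0.87,0,0.88,0.08,20.1,0,1],
)

```text
time_s: 17.83
tcp_pos: [0.5147, -0.134, 0.2066]
ee_rot: [[0.0, -1.0, -0.002], [-0.71, 0.001, -0.704], [0.704, 0.002, -0.71]]
wrist_force: [0.1, -0.8, -2.6]
gripper_width: 0.202
```

```bash
python3 - <<'E'
from h import *
st()
cv2.imwrite("pics/w15.png",imaging.capture("wrist"))
a=imaging.capture("scene"); cv2.imwrite("pics/s15.png",a)
R=down(-90,45)
goto([.5175,.054,.175],R); goto([.5175,.054,.05],R); goto([.5175,.054,.0365],R)
E
```

```text
t 17.83 p [ 0.5147 -0.134   0.2066] J [ 21.2  17.5 -36.8  46.5 -64.7 -53. ] F [ 0.1 -0.8 -2.6] w 0.202 yawx -89.98 z [-0.002 -0.704 -0.71 ]
row [-3.925 -0.038 -2.739] [ 0.013  0.052 -0.037] dist rows 4.591015360222937 rot rows 0.04524114123436392
row [-6.125 -0.034 -0.519] [ 0.013  0.052 -0.037] dist rows 5.896139690895146 rot rows 0.04524114123436392
row [-6.362 -0.033 -0.279] [ 0.013  0.052 -0.037] dist rows 6.1088393832174175 rot rows 0.04524114123436392
```

View pics/s15.png

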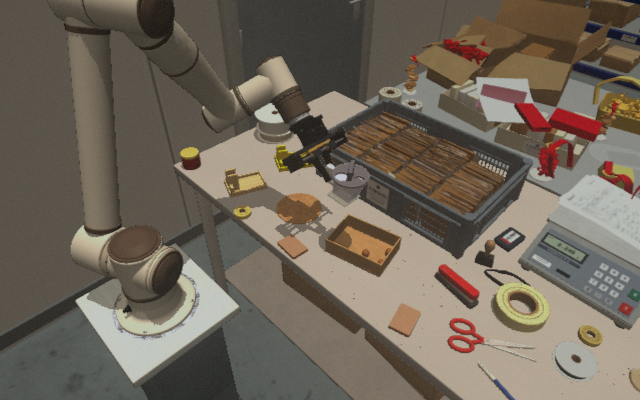

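View pics/w15.png

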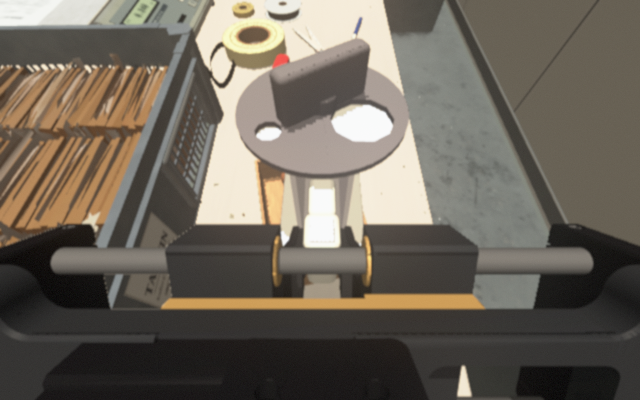

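The jug is upright, the dial is unchanged and all the beads are still in the carton. I return it to the mat.

>>> move_arm(
  motion=[-0.3,0,-0.2,0,0,0,1,-0.8,0,-0.6,0,0,0,1,-1.4,0,-1.0,0,0,0,1,-2.1,-0.01,-1.5,0,0,0,1,-2.8,-0.02,-2.0,0,0,0,1,-3.4,-0.03,-2.4,0,0,0,1,-3.92,-0.04,-2.74,0,0.05,0,1,-4.4,-0.04,-2.25,0,0.05,0,1,-5,-0.04,-1.65,0,0.05,0,1,-5.6,-0.04,-1.05,0,0.05,0,1,-6,-0.04,-0.65,0,0.05,0,1,-6.12,-0.04,-0.52,0,0.05,0,1,-6.12,-0.04,-0.52,0,0.05,0,1],
)

```text
time_s: 19.02
tcp_pos: [0.5179, 0.0534, 0.0496]
ee_rot: [[-0.003, -1.0, -0.003], [-0.707, 0.004, -0.707], [0.707, -0.0, -0.707]]
wrist_force: [0.3, 0.1, -2.0]
gripper_width: 0.207
```

```bash
python3 - <<'E'
from h import *
st()
R=down(-90,45)
goto([.5175,.054,.0355],R)
a=imaging.capture("scene"); cv2.imwrite("pics/s16.png",cv2.resize(a[110:250,220:380],None,fx=4,fy=4,interpolation=cv2.INTER_CUBIC))
E
```

```text
t 19.02 p [0.5179 0.0534 0.0496] J [ 39.9  35.1 -33.5  38.4 -60.5 -71.3] F [ 0.3  0.1 -2. ] w 0.207 yawx -90.28 z [-0.003 -0.707 -0.707]
row [-0.26   0.011  0.239] [ 0.033  0.002 -0.039] dist rows 0.33853241231238723 rot rows 0.036011096794845966
```

View pics/s16.png

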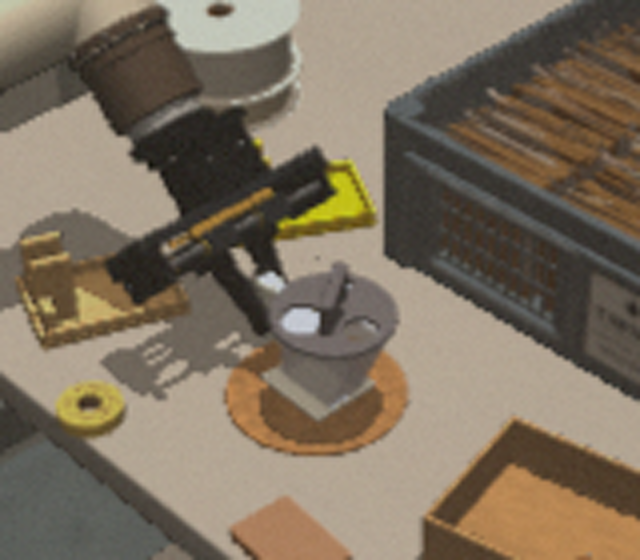

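>>> move_arm(
  motion=[-0.1,0.01,0.1,0,0,0,1,-0.2,0.01,0.18,0,0,0,1,-0.26,0.01,0.24,0,0,0,1,-0.26,0.01,0.24,0,0,0,1,-0.26,0.01,0.24,0,0,0,1],
)

```text
time_s: 19.48
tcp_pos: [0.5191, 0.0551, 0.0379]
ee_rot: [[-0.005, -1.0, 0.001], [-0.708, 0.003, -0.706], [0.706, -0.004, -0.708]]
wrist_force: [0.7, 2.1, 1.6]
gripper_width: 0.206
```

```bash
python3 - <<'E'
from h import *
st()
E
```

```text
t 19.48 p [0.5191 0.0551 0.0379] J [ 39.8  36.2 -33.9  39.2 -59.3 -72.6] F [0.7 2.1 1.6] w 0.206 yawx -90.39 z [ 0.001 -0.706 -0.708]
```

>>> move_arm(
  motion=[-0.04,0,0.04,0,0,0,1,-0.05,0,0.05,0,0,0,1,-0.05,0,0.05,0,0,0,1],
)

```text
time_s: 19.73
tcp_pos: [0.5197, 0.0556, 0.0358]
ee_rot: [[-0.005, -1.0, 0.003], [-0.707, 0.002, -0.707], [0.707, -0.005, -0.707]]
wrist_force: [-0.6, 5.5, 4.7]
gripper_width: 0.209
```

```bash
python3 - <<'E'
from h import *
st()
a=imaging.capture("scene"); cv2.imwrite("pics/s17.png",cv2.resize(a[150:250,240:360],None,fx=6,fy=6,interpolation=cv2.INTER_CUBIC))
E
```

```text
t 19.73 p [0.5197 0.0556 0.0358] J [ 39.9  36.4 -33.9  39.4 -59.1 -72.8] F [-0.6  5.5  4.7] w 0.209 yawx -90.4 z [ 0.003 -0.707 -0.707]
```

View pics/s17.png

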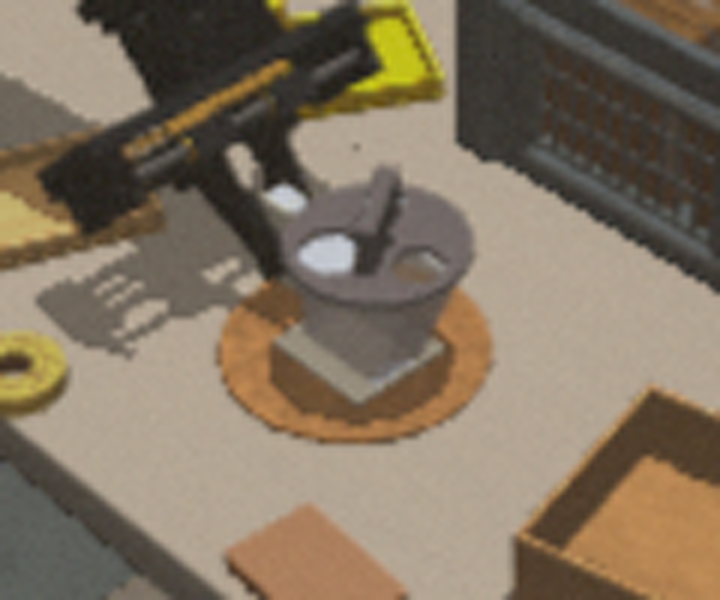

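It is standing, so I release and back out along the tool axis.

>>> move_arm(
  motion=[0,0,0,0,0,0,-0.2,0,0,0,0,0,0,-0.2,0,0,0,0,0,0,-0.2,0,0,0,0,0,0,-0.2,0,0,0,0,0,0,-0.2,0,0,0,0,0,0,-0.2,0,0,0,0,0,0,-0.2,0,0,-0.5,0,0,0,-0.2,0,0,-1.2,0,0,0,-0.2,0,0,-2,0,0,0,-0.2,0,0,-3,0,0,0,-0.2,0,0,-4,0,0,0,-0.2,0,0,-4,0,0,0,-0.2,0,0,-4,0,0,0,-0.2],
)

```text
time_s: 20.95
tcp_pos: [0.5198, 0.1708, 0.15]
ee_rot: [[-0.006, -1.0, 0.006], [-0.71, -0.0, -0.704], [0.704, -0.008, -0.71]]
wrist_force: [-0.2, -0.6, -1.0]
gripper_width: 0.6
```

```bash
python3 - <<'E'
from h import *
import pickle
st()
a=imaging.capture("scene"); cv2.imwrite("pics/s18.png",a[100:300,160:500].repeat(2,0).repeat(2,1)); cv2.imwrite("pics/s18z.png",cv2.resize(a[150:250,240:360],None,fx=6,fy=6,interpolation=cv2.INTER_CUBIC))
t=imaging.capture("top"); cv2.imwrite("pics/t18.png",cv2.resize(t[140:275,230:480],None,fx=3.2,fy=3.2,interpolation=cv2.INTER_CUBIC))
P=imaging.camera_params("wrist");cv2.imwrite("pics/w18.png",imaging.capture("wrist"))
E
```

```text
t 20.95 p [0.5198 0.1708 0.15  ] J [ 49.3  32.  -17.5  28.2 -78.7 -64.8] F [-0.2 -0.6 -1. ] w 0.6 yawx -90.45 z [ 0.006 -0.704 -0.71 ]
```

View pics/s18z.png

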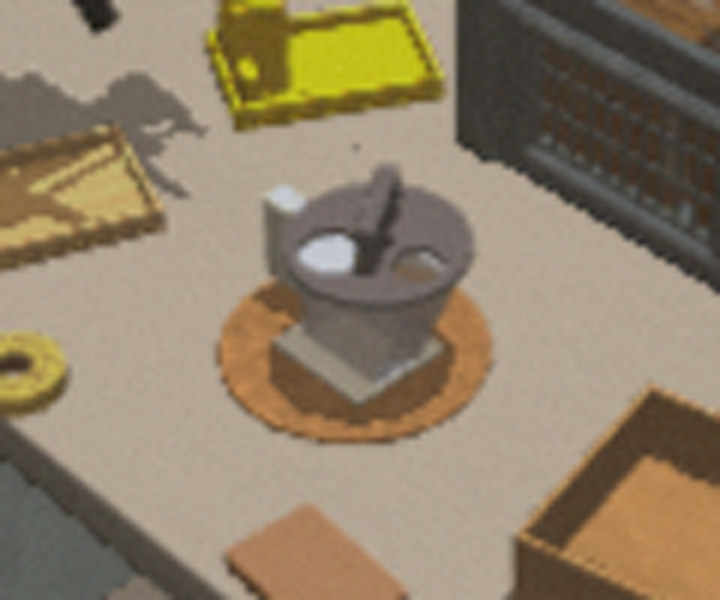

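View pics/t18.png

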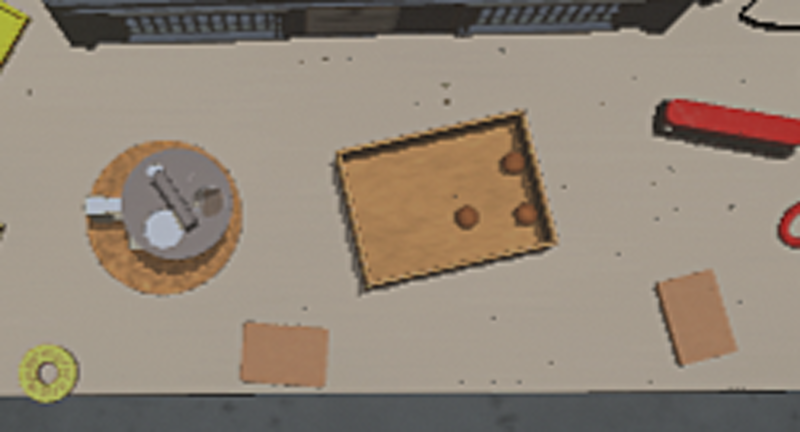

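View pics/w18.png

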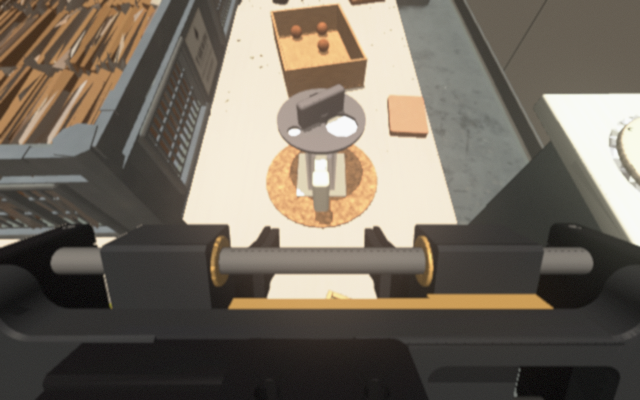

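```bash
python3 - <<'E'
from h import *
S=imaging.camera_params("scene");g=lambda p,z: ray("scene",(p[0]/6+240-.4,p[1]/6+150-.4),z,S)
fc,l,rr=g((360,402),.008),g((272,342),.008),g((447,350),.008)
print("foot centre",(l+rr)/2,"mat",[.5195,.0106])
T=lambda p,z: ray("top",(p[0]/3.2+230-.35,p[1]/3.2+140-.35),z)
a,b=T((155,172),.119),T((189,226),.119); print("bar yaw",np.degrees(np.arctan2(*(a-b)[1::-1])))
e=fc-l;print("jug heading",np.degrees(np.arctan2(e[1],e[0])))
print([T(p,.015).round(3) for p in [(513,162),(526,214),(466,217)]])
r.finish_job(); st()
E
```

```text
foot centre [0.51620267 0.00670172 0.008     ] mat [0.5195, 0.0106]
bar yaw 32.06302322461276
jug heading -88.46667719422373
[array([ 0.569, -0.323,  0.015]), array([ 0.519, -0.334,  0.015]), array([ 0.516, -0.277,  0.015])]
the job is handed in; nothing more can be done
the job is handed in; nothing more can be done
```

The job is done and handed in after about 21 s of robot time. I turned the dial to the middle hole while the jug stood in the caddy. I then lifted it by the bar onto the mat, let go, took it by the handle and tipped it about 100° over the carton. After that I stood it back on the mat and backed the gripper off.

What the last pictures showed:
- **Beads:** all three lie in the carton.
- **Jug:** it stands upright on the mat with its foot centre about 5 mm from the mat's centre.
- **Dial:** bar yaw of about 32° against a jug heading of about -88° gives roughly 120°, which is the middle-hole setting. An earlier view of the hole itself suggested about 6° more, still within tolerance.
- **Bystanders:** the stapler, the ribbon rolls and the biscuit packs looked unmoved. I judged this by eye from the pictures, without measuring it.
- **Robot:** it touches nothing.

The cameras disagreed by about 4 mm in y on the jug's starting position. I used the mean, and the grip still closed on the bar. The hand-in reports no verdict, so the result itself is unconfirmed.

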